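# Load the knob blanks into the finisher

## Task

Put the stray wooden knob blanks from the bench on the steel tray with the others, then carry the tray by its handle to the finisher and tip it so that all the blanks slide off into the tub. Lay the tray back flat on its rubber mat, and last of all turn the finisher's speed dial to mark 4. Leave the other things on the bench where they are.

Things in the scene. Friction and masses are not known exactly. Their poses are not given: they have to be found in the camera images.
- tray: loose sheet-steel tray, 260 g, open at its front. Origin: centre of the pan's underside; x points out through the open front, z up. Pan 150 (x) x 140 (y) mm; floor 4 mm thick; side and back walls 4 mm thick, tops 28 mm above the underside; no wall at the front edge. Blanks stay put on the level tray and start to slide at 15 to 24 degrees of tilt; 45 degrees empties it
- tray_handle (a point): grip point of the tray's handle, at tray (-115, 0, 58) mm. The handle is an upright plate behind the back wall: 10 mm thick (tray x), 60 wide (y), its top 75 mm above the tray's underside, joined to the pan by a low neck (top 12 mm above the underside), 35 mm clear of the back wall. Grip it from above, fingers closing along tray x
- tray_lip (a point): middle of the tray's open front edge, on the floor's upper face: tray (75, 0, 4) mm
- mat: black rubber mat 220 (x) x 180 (y) x 4 mm, fixed to the bench, the tray's place; origin at the centre of its underside
- finisher: green bench-top vibrating finisher, fixed; origin on the bench under the centre of its square, open-topped steel tub: 180 x 180 mm inside, walls 4 mm, sides along the finisher's x and y, inner floor 30 mm and rim 110 mm above the bench. On its -x side a console 110 (x) x 130 (y) x 90 high carries the dial, whose axis is at finisher (-152, 0) mm
- tub_in (a point): centre of the tub's inner floor, axes as the finisher's (z up)
- dial (a joint): angle of the speed dial, rad, 0 to 4.0, growing clockwise seen from above. Its scale has eleven white marks 0.4 rad apart, numbered 0 to 10 (long marks at 0, 5, 10), so mark 4 is at 1.6. At 0 the dial's white pointer line points to the finisher's -x. It turns easily and stays where it is left
- dial_grip (a point): on the dial's axis, 127 mm above the bench, turning with the dial. The dial is a black disc 44 mm across (top 104 mm above the bench) with a grip bar 14 mm thick and 42 mm long (top 134 mm above the bench); the bar lies along this point's x, the white pointer line is on its -x half
- blank1: turned light-wood drawer-knob blank, loose, 20 g: a disc 32 mm across and 14 mm high with a 24 mm neck on top, 26 mm high in all; origin at the centre of its underside. Starts on the tray. May be absent
- blank2: turned light-wood drawer-knob blank, loose, 20 g: a disc 32 mm across and 14 mm high with a 24 mm neck on top, 26 mm high in all; origin at the centre of its underside. Starts on the tray. May be absent
- blank3: turned light-wood drawer-knob blank, loose, 20 g: a disc 32 mm across and 14 mm high with a 24 mm neck on top, 26 mm high in all; origin at the centre of its underside. Starts on the bench, a stray. May be absent
- blank4: turned light-wood drawer-knob blank, loose, 20 g: a disc 32 mm across and 14 mm high with a 24 mm neck on top, 26 mm high in all; origin at the centre of its underside. Starts on the bench, a stray. May be absent
- blank5: turned light-wood drawer-knob blank, loose, 20 g: a disc 32 mm across and 14 mm high with a 24 mm neck on top, 26 mm high in all; origin at the centre of its underside. Starts on the bench, a stray. May be absent
- blank6: turned light-wood drawer-knob blank, loose, 20 g: a disc 32 mm across and 14 mm high with a 24 mm neck on top, 26 mm high in all; origin at the centre of its underside. Starts on the bench, a stray. May be absent
- glue: white plastic glue bottle, 56 mm across, 150 tall; bystander
- mug: white mug, 76 mm across, 85 tall; bystander
- mallet: wooden mallet, 260 mm long, lying; bystander
- chisel: wood-handled chisel, 160 mm long, lying near the robot; bystander
- brush: bench brush, 200 mm long, lying; bystander
- sander: cork sanding block 100 x 60 x 30 mm; bystander

How it is judged:
By the outcome, as a careful person would: the job done as asked, in the order asked, and still so for the second after the job is handed in, with the robot touching nothing.
Of blank1, blank2 only 1 to 2 are there at a start; the rules pass over those that are not, and their reading is None.
Of blank3, blank4, blank5, blank6 only 3 to 4 are there at a start; the rules pass over those that are not, and their reading is None.
At some moment in a run one of blank1, blank2, blank3, blank4, blank5, blank6 may be knocked a few centimetres aside while the robot is not near it.
It also fails if it takes over 200 s, if anything falls off the work surface, if the arm or the gripper's body presses on something with over 40 N, if the wrist force passes 120 N, or if a joint passes its speed limit or range.

## Robot

A 6-joint arm with a two-finger parallel gripper is mounted at the origin on the work surface. World frame = base frame: x ahead of the robot, y to its left, z up, the work surface at z = 0. Lengths are in m, angles in rad, forces in N, time in s.
With the tool pointing down it reaches from about 0.425 to 1.125 m from the base axis. Payload 14.9 kg.
Tool frame: the origin (TCP) lies at the very end of the fingers, on their centre line; the grasp point (between the pads) lies 19 mm behind it; x points along the fingers, z is the direction in which the jaws open and shut, and the axes are right-handed (so a half turn about x gives the same grasp; the last joint's range is limited). The gripper opens to 91 mm and grips with 3 to 60 N. Pads are 32 mm wide; open, the fingers measure 118 mm over their backs; the gripper's body (76 mm by 178 mm) begins 60 mm behind the grasp point.
Start: joints at [1.079, 0.379, 1.734, -0, 1.028, -0.033], TCP at [0.31, 0.628, 0.191] pointing down, gripper open.
Joint ranges: [-2.77, 2.77], [-0.74, 2.19], [0, 2.66], [-1.06, 4.2], [0.31, 2.87], [-3.08, 3.08]. Speed limits (rad/s): [1.89, 1.89, 2.39, 3.14, 3.14, 3.14].

## Interface

Orientations are given as a 3x3 rotation matrix whose columns are the frame's x, y, z axes.
In Python, from cell import ctrl, eyes gives the robot as it stands. The module is installed in compiled form; this text tells all that it offers.
- The arm moves only by the tool drive_tool, never from a script. Its argument "rows" is a list of rows, each an object with "slide": the shift along the tool's x, y, z in cm, a list of three; "dr": the turn, a rotation vector about the tool's x, y, z in degrees, a list of three; "claw": the closure in counts, from 0 (fully open) to 255 (shut). A call has 1 to 20 rows; each row shifts and turns the commanded pose from where the row before left it, along the tool's axes as they then stand; what a row does not reach is not made up. A row lasts 1/8 s, in which the tool goes at most 62.5 mm and 10.7 degrees, less where a joint would pass 70% of its speed; a pose out of reach is approached as far as the arm can. A call is refused whole if a number of a shift passes 6.25 or a number of a turn 10.7, either way. A call with a gripper value outside its range is refused whole. The fingers move at their own pace and stop on an object; "force" is the grip in N (left out, the last holds). Time passes only in rows, so rows that do not move let the fingers close. It gives the time, the measured TCP pose, the force and the opening at its end, in the units of the state.
- ctrl.get_state(): the state, without advancing time (a new reading comes with each control period).
- eyes.camera(name): name is "scene" or "top"; returns the picture (420x560x3 uint8, red, green, blue); there is no depth.
- eyes.calibration(name): a dict with "K" (3x3 intrinsics, pixels), "k1" (the pictures are not rectified: a ray, as slopes to the right and down, at radius r is drawn at 1 + k1 r^2 times it, then the intrinsics apply), "R" (3x3) and "t" (3): a world point X has camera coordinates R X + t. Camera axes: x right, y down, z forward; pixel columns grow to the right and rows downward; lengths in m; the calibration is good to about 2 mm. A picture is of the moment at which its call begins. calibration takes no time and is no camera call.
- ctrl.finish_job(): hands the job in, once; it reports no verdict.
The state is a dict: "clock": time; "joint_positions": joint angles; "qd": joint speeds; "tau": joint torques, N m; "tcp_pos": TCP position; "ee_rot": TCP orientation; "contact_force": force on the tool from outside, world axes, zero at the start; "wrist_torque": the same for the moment, N m; "gripper_width": finger opening in m.
Only numpy, scipy, OpenCV 4.12 (cv2) and the standard library are available. Lean on these libraries where they do the work, as an engineer would, in place of code of your own. Each camera call takes 0.05 s, during which the arm holds its last target.

## Working session

There is one attempt and no reset: what is moved stays moved. The work goes in short steps, Python scripts to look and compute and a tool call to move; the robot and the scene stay as the last step left them, time stands still between calls to the robot, and variables do not carry over. Pictures are saved under pics/ and viewed, and the job is handed in when it is done.

Besides the shell and the picture viewer there is one more tool, called after ">>>" as name(argument=value, ...) on one line, values as JSON. drive_tool: Moves the arm, as the interface text tells. Its arguments: {"type":"object","properties":{"rows":{"type":"array"},"force":{"type":"number"}},"required":["rows"]}

```bash
mkdir -p pics; ls
python3 - <<'E'
from cell import ctrl, eyes
import cv2, numpy as np
for n in ("scene","top"):
    im=eyes.camera(n); cv2.imwrite(f"pics/{n}0.png",im[:,:,::-1])
    c=eyes.calibration(n); R=np.array(c["R"]);t=np.array(c["t"]); print(n,c,-R.T@t)
print(ctrl.get_state())
E
```

```text
pics
scene {'K': array([[396.63393936,   0.        , 283.04529184],
       [  0.        , 396.63393936, 207.38701346],
       [  0.        ,   0.        ,   1.        ]]), 'k1': 0.037624958100486564, 'R': array([[-0.50809496,  0.86106438,  0.02019005],
       [ 0.46424701,  0.29353599, -0.83565025],
       [-0.72547517, -0.41521651, -0.54889072]]), 't': array([ 0.2830449 , -0.19162813,  1.60854684])} [1.39973727 0.48042508 0.71706765]
top {'K': array([[481.40217612,   0.        , 292.17596085],
       [  0.        , 481.40217612, 212.3589252 ],
       [  0.        ,   0.        ,   1.        ]]), 'k1': -0.05027861978126363, 'R': array([[-0.08611911, -0.99628256, -0.00213701],
       [-0.97036761,  0.08436469, -0.22642725],
       [ 0.22576581, -0.01742603, -0.97402573]]), 't': array([0.0464753 , 0.59117658, 1.2784246 ])} [0.28903645 0.01870597 1.37917627]
{'clock': 0.1, 'joint_positions': array([ 1.07867210e+00,  3.79320397e-01,  1.73469346e+00, -3.71251911e-06,
        1.02849711e+00, -3.32919620e-02]), 'qd': array([-0.00086767, -0.00072141, -0.0004442 , -0.00017584,  0.00011323,
        0.00054106]), 'tau': array([-5.55813494e-04, -7.65047193e+01, -4.35292053e+01,  6.52350183e-02,
        3.98830615e-02,  1.04550617e-05]), 'tcp_pos': array([0.3098638 , 0.62728519, 0.19009316]), 'ee_rot': array([[-4.31096295e-04, -8.96571144e-01,  4.42899535e-01],
       [-8.10834260e-04,  4.42899744e-01,  8.96570778e-01],
       [-9.99999578e-01,  2.73902241e-05, -9.17903039e-04]]), 'contact_force': array([ 0.01682523, -0.81967302,  0.05718381]), 'wrist_torque': array([-0.01527514, -0.01652919, -0.00681255]), 'gripper_width': 0.09108893399207761}
```

View pics/scene0.png

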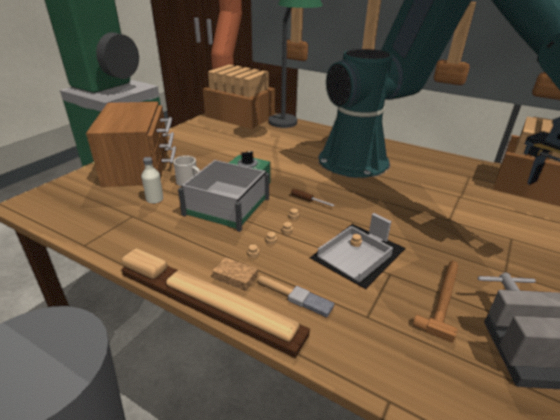

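View pics/top0.png

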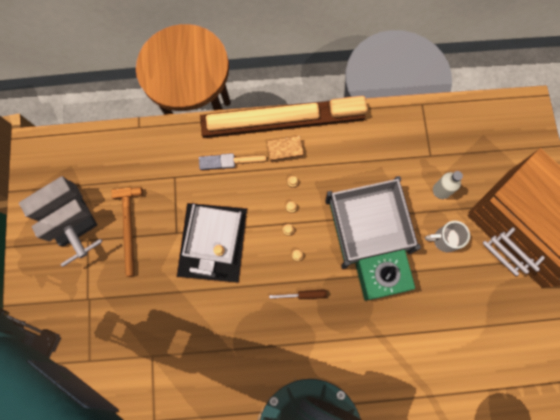

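The scene view shows the tray with one blank near its back wall. Four strays are in a row between tray and finisher, at top-view pixels (293,182), (291,207), (288,230) and (297,255). The finisher is at top (372,220) with its dial at (388,273).

```bash
cat > h.py <<'E'
import numpy as np, cv2
from cell import ctrl, eyes
def cal(n):
    c=eyes.calibration(n); return np.array(c["K"]),c["k1"],np.array(c["R"]),np.array(c["t"])
def ray(n,uv):
    K,k1,R,t=cal(n)
    p=np.linalg.inv(K)@np.array([uv[0],uv[1],1.]); d=p[:2].copy()
    for _ in range(30): d=p[:2]/(1+k1*(d@d))
    return -R.T@t, R.T@np.array([d[0],d[1],1.])
def onz(n,uv,z):
    o,d=ray(n,uv); return o+d*(z-o[2])/d[2]
def tri(uvs,uvt):
    o1,d1=ray("scene",uvs);o2,d2=ray("top",uvt)
    s=np.linalg.lstsq(np.c_[d1,-d2],o2-o1,rcond=None)[0]
    a=o1+s[0]*d1;b=o2+s[1]*d2
    return (a+b)/2,np.linalg.norm(a-b)
def proj(n,X):
    K,k1,R,t=cal(n); p=R@np.array(X)+t; s=p[:2]/p[2]; s=s*(1+k1*(s@s)); return (K@np.array([s[0],s[1],1]))[:2]
def shot(n,name,box=None,f=1):
    im=eyes.camera(n)[:,:,::-1].copy()
    o=im if box is None else im[box[1]:box[3],box[0]:box[2]]
    if f!=1:o=cv2.resize(o,None,fx=f,fy=f,interpolation=cv2.INTER_CUBIC)
    cv2.imwrite(f"pics/{name}.png",o); return im
E
python3 - <<'E'
import cv2
im=cv2.imread("pics/top0.png")
cv2.imwrite("pics/t_tray.png",cv2.resize(im[190:290,170:310],None,fx=5.5,fy=5.5,interpolation=cv2.INTER_CUBIC))
cv2.imwrite("pics/t_fin.png",cv2.resize(im[165:310,320:430],None,fx=4,fy=4,interpolation=cv2.INTER_CUBIC))
im=cv2.imread("pics/scene0.png")
cv2.imwrite("pics/s_tray.png",cv2.resize(im[195:290,230:410],None,fx=4.4,fy=4.4,interpolation=cv2.INTER_CUBIC))
E
```

```text
(no output)
```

View pics/t_tray.png

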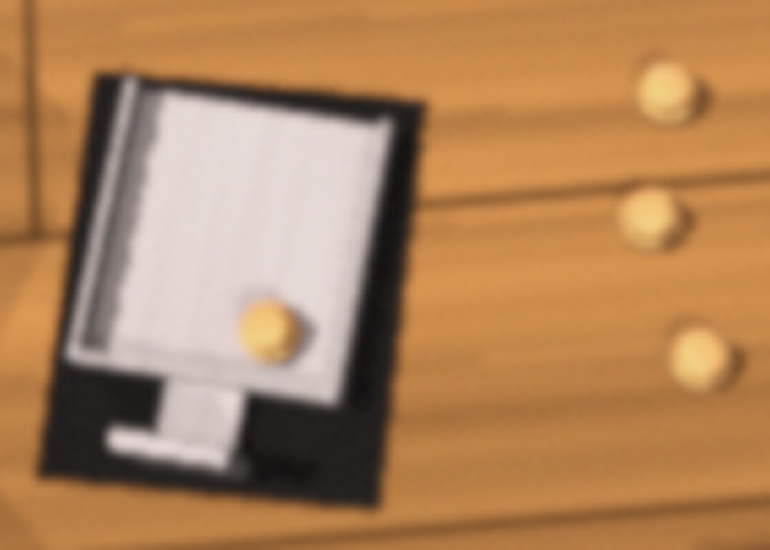

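View pics/t_fin.png

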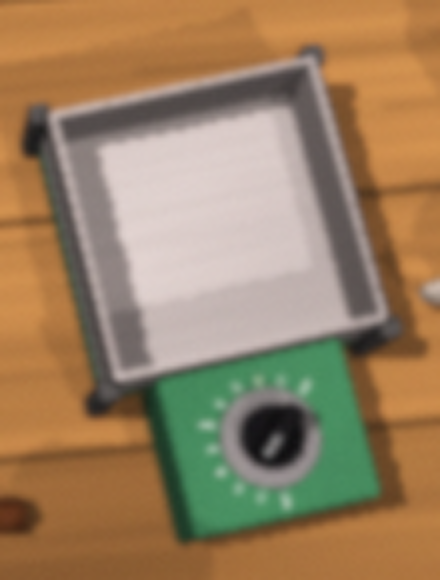

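View pics/s_tray.png

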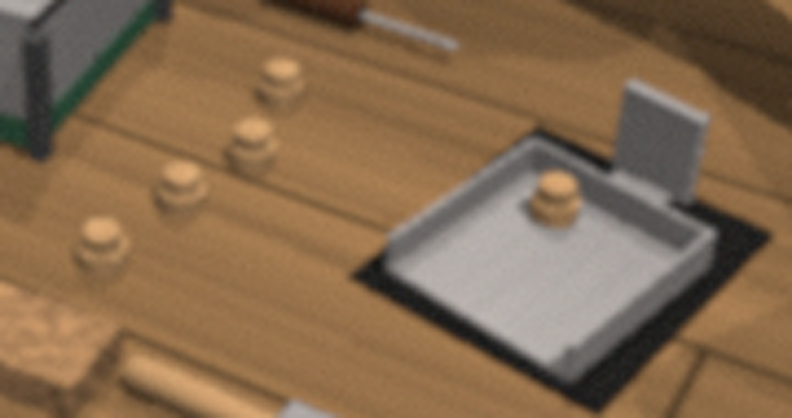

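```bash
cat > m0.py <<'E'
from h import *
def px(c,f,o): return ((c[0]+.5)/f-.5+o[0],(c[1]+.5)/f-.5+o[1])
T=lambda c,z: onz("top",px(c,5.5,(170,190)),z)
F=lambda c,z: onz("top",px(c,4,(320,165)),z)
def quad(name,P):
    P=np.array(P);P=P[:,:2] # FL,FR,BR,BL
    c=P.mean(0); xa=(P[0]+P[1]-P[2]-P[3])/2; ya=(P[0]+P[3]-P[1]-P[2])/2
    print(name,"c",c.round(4),"lenx",np.linalg.norm(xa).round(4),"leny",np.linalg.norm(ya).round(4),"yaw",np.degrees(np.arctan2(xa[1],xa[0])).round(2),np.degrees(np.arctan2(-ya[0],ya[1])).round(2))
quad("mat",[T(c,.004) for c in [(98,75),(425,103),(378,506),(40,475)]])
quad("tray",[T(c,.032) for c in [(125,78),(394,120),(345,405),(65,360)]])
print("handle",[T(c,.079).round(4) for c in [(110,430),(236,455)]])
quad("tub",[F(c,.110) for c in [(48,113),(318,57),(388,318),(117,380)]])
quad("console",[F(c,.090) for c in [(150,385),(345,340),(382,495),(188,540)]])
print("dial disc",F((270,438),.104), "marks",F((287,500),.09),F((205,425),.09),F((307,385),.09))
a,b=F((265,455),.134),F((284,432),.134); d=a-b; print("ptr",np.degrees(np.arctan2(d[1],d[0])))
im=cv2.imread("pics/top0.png"); hsv=cv2.cvtColor(im,cv2.COLOR_BGR2HSV)
ims=cv2.imread("pics/scene0.png")
def blobs(im,box,lo):
    x0,y0,x1,y1=box; h=cv2.cvtColor(im,cv2.COLOR_BGR2HSV)[y0:y1,x0:x1]
    return h
for c in [(293,182),(291,207),(288,230),(297,255),(218,250)]:
    x,y=c; p=im[y-8:y+9,x-8:x+9].astype(int); g=p[:,:,1]
    m=(g>np.percentile(g,97)-45).astype(np.uint8)
    n,l,s,ce=cv2.connectedComponentsWithStats(m); k=l[8,8]
    print(c,"px",(ce[k]+[x-8,y-8]).round(2),"area",s[k,4],onz("top",ce[k]+[x-8,y-8],.026 if c[0]!=218 else .034).round(4))
E
python3 m0.py
```

```text
mat c [0.541  0.2321] lenx 0.2152 leny 0.177 yaw -10.25 -10.0
tray c [0.5608 0.2281] lenx 0.1511 leny 0.1454 yaw -13.62 -13.99
handle [array([0.4609, 0.2856, 0.079 ]), array([0.4434, 0.2242, 0.079 ])]
tub c [ 0.5475 -0.2232] lenx 0.187 leny 0.1893 yaw 7.44 7.46
console c [ 0.3961 -0.2404] lenx 0.1057 leny 0.1351 yaw 6.44 7.76
dial disc [ 0.39561707 -0.24002386  0.104     ] marks [ 0.3549308 -0.2488969  0.09     ] [ 0.40928557 -0.20049272  0.09      ] [ 0.42991925 -0.27233791  0.09      ]
ptr 133.86043432625235
(293, 182) px [291.79 180.01] area 68 [ 0.6998 -0.0128  0.026 ]
(291, 207) px [290.07 206.  ] area 70 [ 0.622  -0.0011  0.026 ]
(288, 230) px [286.96 229.1 ] area 71 [0.555  0.0136 0.026 ]
(297, 255) px [296.15 254.39] area 71 [ 0.4801 -0.0062  0.026 ]
(218, 250) px [216.84 249.66] area 230 [0.5115 0.2158 0.034 ]
```

```bash
cat >> m0.py <<'E'
print('---')
S=lambda c: px(c,4.4,(230,195))
Tp=lambda c: px(c,5.5,(170,190))
for s,t in [((102,229),(293.,181.3)),((183,170),Tp((669,91))),((254,127),Tp((652,216))),((283,69),Tp((702,357))),((558,180),Tp((270,330)))]:
    print(*[np.round(a,4) for a in tri(S(s),t)], onz("top",t,.026).round(4), onz("scene",S(s),.026).round(4))
# tray rim corners in scene / top
for s,t in [((712,237),(345,405)),((537,138),(65,360)),((628,82),(110,430)),((706,120),(236,455))]:
    print(*[np.round(a,4) for a in tri(S(s),Tp(t))])
E
python3 m0.py | sed -n '/---/,$p'
python3 - <<'E'
from h import *
im=cv2.imread("pics/top0.png")
cv2.imwrite("pics/t_a.png",cv2.resize(im[165:275,260:330],None,fx=5,fy=5,interpolation=cv2.INTER_CUBIC))
im=cv2.imread("pics/scene0.png")
cv2.imwrite("pics/s_h.png",cv2.resize(im[205:275,310:410],None,fx=8,fy=8,interpolation=cv2.INTER_CUBIC))
E
```

```text
---
[ 0.6965 -0.0158  0.0222] 0.0007 [ 0.6956 -0.016   0.026 ] [ 0.7003 -0.0127  0.026 ]
[ 0.6211 -0.0036  0.0253] 0.0018 [ 0.6213 -0.0044  0.026 ] [ 0.6216 -0.0022  0.026 ]
[0.5548 0.0114 0.0255] 0.0027 [0.5553 0.0102 0.026 ] [0.555  0.0131 0.026 ]
[ 0.4793 -0.0081  0.0234] 0.0026 [ 0.4795 -0.0092  0.026 ] [ 0.4824 -0.005   0.026 ]
[0.5108 0.2125 0.0333] 0.0037 [0.5126 0.2118 0.026 ] [0.5004 0.2113 0.026 ]
[ 0.4625  0.2433 -0.0231] 0.1274
[0.5161 0.2541 0.0876] 0.1077
[0.4653 0.2595 0.1008] 0.0452
[0.4387 0.2554 0.0559] 0.0566
```

View pics/t_a.png

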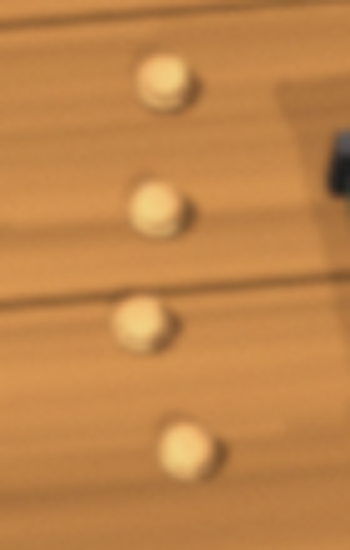

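View pics/s_h.png

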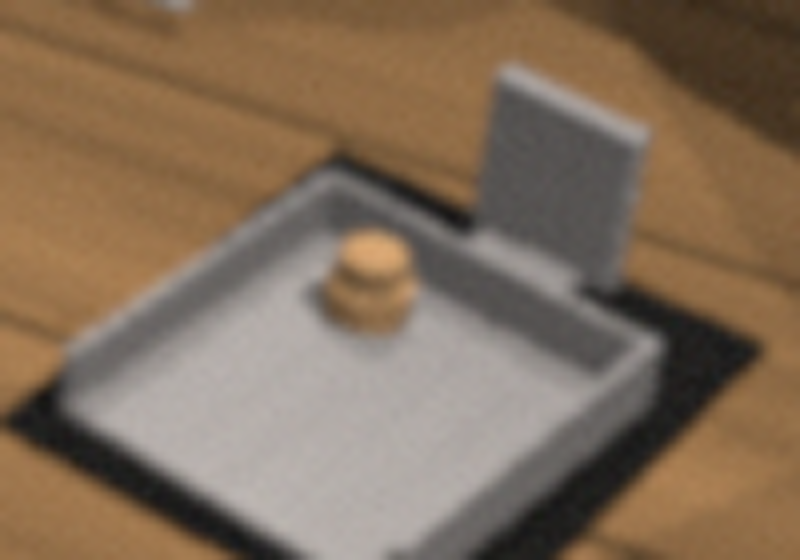

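```bash
cat > m1.py <<'E'
from m0 import *
print('---')
S8=lambda c: px(c,8,(310,205))
for nm,s,t,z in [("BR",(333,168),(345,405),.032),("BL",(660,340),(65,360),.032),("hL",(647,128),(108,433),.079),("hR",(503,66),(236,458),.079)]:
    print(nm,*[np.round(a,4) for a in tri(S8(s),Tp(t))],onz("top",Tp(t),z).round(4), onz("scene",S8(s),z).round(4))
print(tri(px((102,229),4.4,(230,195)),px((168,80),5,(260,165))))
# predict handle corners for tray pose
E
python3 m1.py | sed -n '/---/,$p' | tail -n +8
```

```text
[0.5161 0.2541 0.0876] 0.1077
[0.4653 0.2595 0.1008] 0.0452
[0.4387 0.2554 0.0559] 0.0566
---
BR [0.4689 0.1782 0.0295] 0.0067 [0.4697 0.1747 0.032 ] [0.4708 0.1823 0.032 ]
BL [0.5051 0.3167 0.0321] 0.0006 [0.5051 0.317  0.032 ] [0.5051 0.3164 0.032 ]
hL [0.4587 0.2871 0.0824] 0.0023 [0.4595 0.2867 0.079 ] [0.4531 0.2871 0.079 ]
hR [0.4413 0.2273 0.077 ] 0.0057 [0.4419 0.2243 0.079 ] [0.4429 0.2307 0.079 ]
(array([ 0.69788583, -0.01578821,  0.02330061]), np.float64(0.002294032803455781))
```

>>> drive_tool(rows=[{"slide":[0,0,0],"dr":[9.7,0,0],"claw":100},{"slide":[0,0,0],"dr":[9.7,0,0],"claw":100},{"slide":[0,0,0],"dr":[9.7,0,0],"claw":100},{"slide":[0,0,0],"dr":[9.7,0,0],"claw":100},{"slide":[0,0,0],"dr":[9.7,0,0],"claw":100},{"slide":[0,0,0],"dr":[9.7,0,0],"claw":100},{"slide":[0,0,0],"dr":[9.7,0,0],"claw":100},{"slide":[0,0,0],"dr":[9.6,0,0],"claw":100}], force=15)

```text
clock: 1.1
tcp_pos: [0.3099, 0.6274, 0.1902]
ee_rot: [[-0.0, 0.244, 0.97], [-0.001, 0.97, -0.244], [-1.0, -0.001, -0.0]]
contact_force: [-0.2, 0.1, 0.5]
gripper_width: 0.0554
```

```bash
cat > go.py <<'E'
import sys
from h import *
def go(tgt):
    s=ctrl.get_state(); p=np.array(s["tcp_pos"]);R=np.array(s["ee_rot"])
    return (R.T@(np.array(tgt)-p)*100).round(2)
if __name__=="__main__":
    pts=[list(map(float,a.split(","))) for a in sys.argv[1:]]
    s=ctrl.get_state();p=np.array(s["tcp_pos"]);R=np.array(s["ee_rot"])
    for q in pts:
        d=(R.T@(np.array(q)-p)*100).round(2); print(q,"slide",d,"rows",np.ceil(np.linalg.norm(d)/6.25)); p=np.array(q)
E
python3 go.py .4795,-.0075,.19 .4795,-.0075,.007
```

```text
[0.4795, -0.0075, 0.19] slide [  0.06 -57.44  31.92] rows 11.0
[0.4795, -0.0075, 0.007] slide [1.83e+01 1.00e-02 0.00e+00] rows 3.0
```

>>> drive_tool(rows=[{"slide":[0,-4.79,2.66],"dr":[0,0,0],"claw":100},{"slide":[0,-4.79,2.66],"dr":[0,0,0],"claw":100},{"slide":[0,-4.79,2.66],"dr":[0,0,0],"claw":100},{"slide":[0,-4.79,2.66],"dr":[0,0,0],"claw":100},{"slide":[0,-4.79,2.66],"dr":[0,0,0],"claw":100},{"slide":[0,-4.79,2.66],"dr":[0,0,0],"claw":100},{"slide":[0,-4.79,2.66],"dr":[0,0,0],"claw":100},{"slide":[0,-4.79,2.66],"dr":[0,0,0],"claw":100},{"slide":[0,-4.79,2.66],"dr":[0,0,0],"claw":100},{"slide":[0,-4.79,2.66],"dr":[0,0,0],"claw":100},{"slide":[0,-4.79,2.66],"dr":[0,0,0],"claw":100},{"slide":[0,-4.79,2.66],"dr":[0,0,0],"claw":100},{"slide":[4,0,0],"dr":[0,0,0],"claw":100},{"slide":[0,0,0],"dr":[0,0,0],"claw":100}])

```text
clock: 2.85
tcp_pos: [0.481, -0.007, 0.1486]
ee_rot: [[-0.005, 0.239, 0.971], [0.0, 0.971, -0.239], [-1.0, -0.001, -0.005]]
contact_force: [-0.2, 0.9, 0.3]
gripper_width: 0.0556
```

```bash
python3 - <<'E'
from h import *
s=shot("scene","s1",(225,190,405,290),4.4); t=shot("top","t1",(150,160,350,300),4)
E
python3 go.py .4795,-.0075,.007
```

```text
[0.4795, -0.0075, 0.007] slide [14.41 -0.19 -0.29] rows 3.0
```

View pics/s1.png

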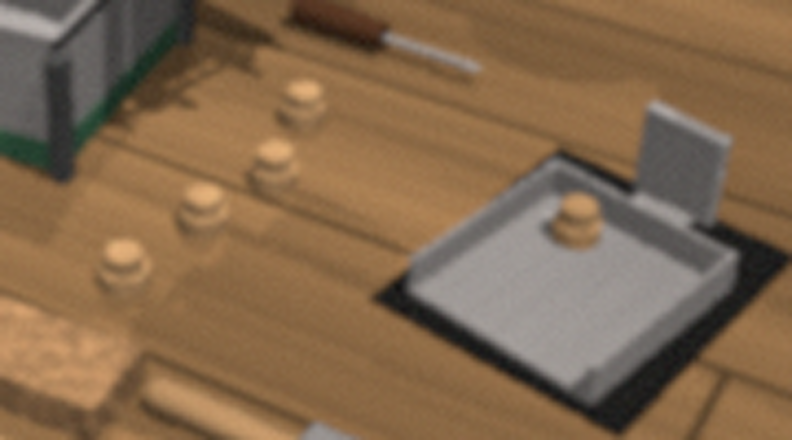

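View pics/t1.png

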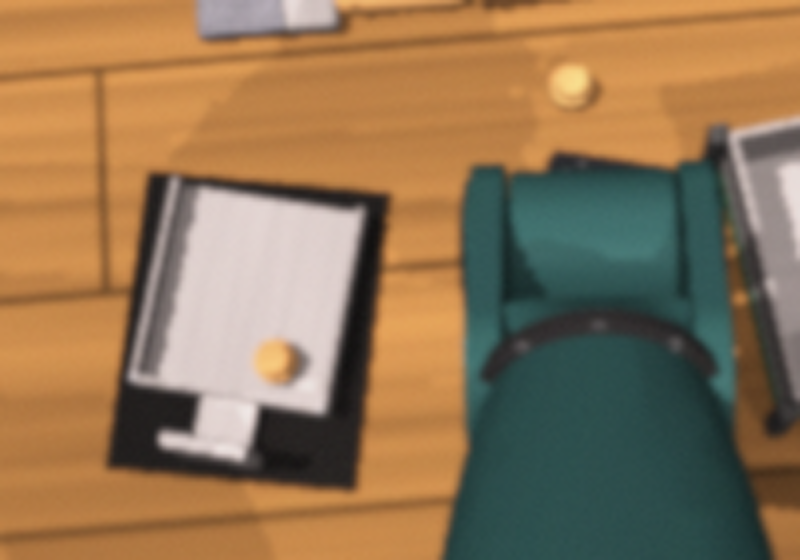

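Nothing has moved: the strays in the scene crop sit as before and the tray still holds one blank at top (275,360 in the crop). I'll descend and grip.

>>> drive_tool(rows=[{"slide":[4.8,-0.1,-0.15],"dr":[0,0,0],"claw":100},{"slide":[4.8,-0.1,-0.15],"dr":[0,0,0],"claw":100},{"slide":[3.0,0,0],"dr":[0,0,0],"claw":100},{"slide":[1.8,0,0],"dr":[0,0,0],"claw":100},{"slide":[0,0,0],"dr":[0,0,0],"claw":100},{"slide":[0,0,0],"dr":[0,0,0],"claw":180},{"slide":[0,0,0],"dr":[0,0,0],"claw":180},{"slide":[0,0,0],"dr":[0,0,0],"claw":180},{"slide":[0,0,0],"dr":[0,0,0],"claw":180}])

```text
clock: 4.08
tcp_pos: [0.4798, -0.0079, 0.007]
ee_rot: [[0.001, 0.238, 0.971], [-0.0, 0.971, -0.238], [-1.0, 0.0, 0.001]]
contact_force: [-0.4, -0.6, -0.5]
gripper_width: 0.0269
```

Run:
```python
from h import *
s=shot("scene","s2",(180,130,380,280),4); print(ctrl.get_state()["joint_positions"])
```

```text
[-6.51491697e-02  3.61563554e-01  2.22262515e+00 -4.48536320e-06
  5.57130782e-01  1.75554191e-01]
```

View pics/s2.png

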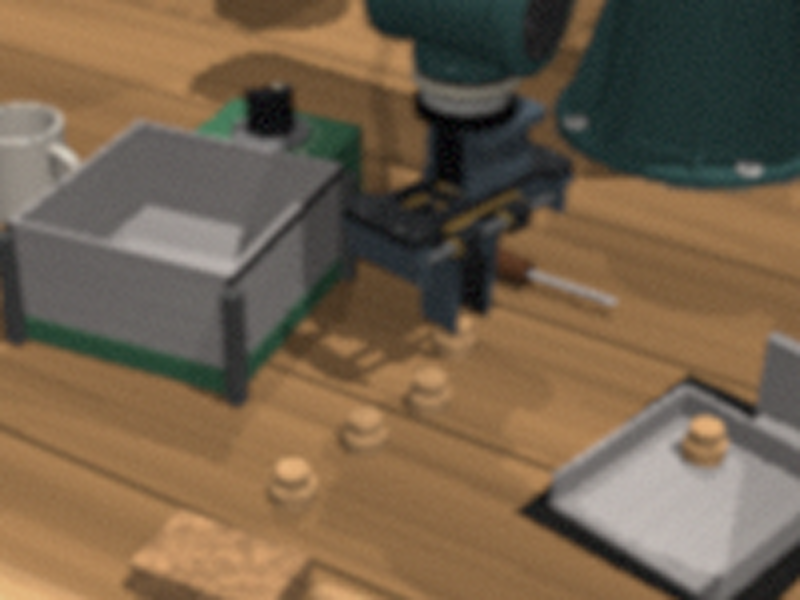

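```bash
python3 - <<'E'
from h import *
for X in [(.4798,-.0079,.007),(.4795,-.0075,.026),(.4795,-.0075,0),(.4798,-.0079,.087)]:
    u=proj("scene",X); print(X,u.round(1),((u-[180,130])*4).round(0))
E
cat > /dev/null
python3 - <<'E'
from h import *
E
python3 -c "
from h import *
s=shot('scene','s3',(260,180,320,225),12)"
```

```text
(0.4798, -0.0079, 0.007) [293.3 214.6] [453. 338.]
(0.4795, -0.0075, 0.026) [293.7 209.6] [455. 318.]
(0.4795, -0.0075, 0) [293.4 216.4] [454. 346.]
(0.4798, -0.0079, 0.087) [294.2 193.1] [457. 252.]
```

View pics/s3.png

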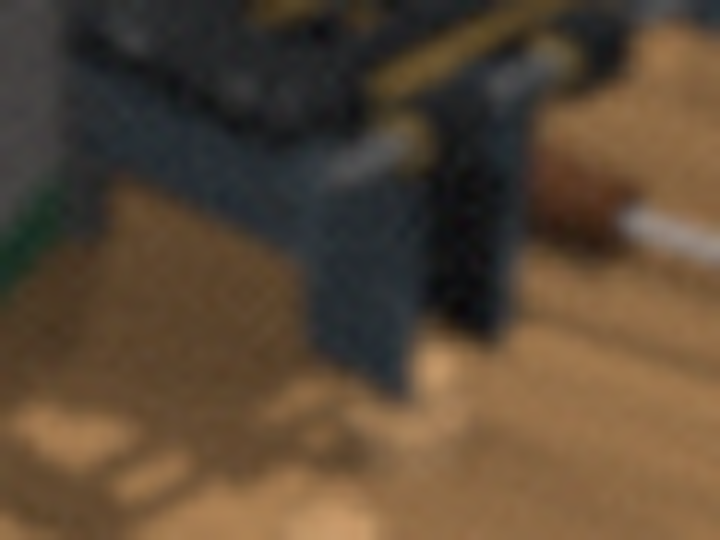

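Run:
```python
from h import *
R=np.array(ctrl.get_state()["ee_rot"]);p=np.array(ctrl.get_state()["tcp_pos"]);print(p)
for z in (.0135,.027,-.0135,-.027):
  for y in (-.016,.016):
    for x in (0,-.012):
      u=proj("scene",p+R@np.array([x,y,z])); print(x,y,z,((u-[260,180])*12).round(0))
```

```text
[ 0.47969991 -0.00795586  0.00677239]
0 -0.016 0.0135 [321. 411.]
-0.012 -0.016 0.0135 [322. 374.]
0 0.016 0.0135 [409. 461.]
-0.012 0.016 0.0135 [411. 423.]
0 -0.016 0.027 [285. 431.]
-0.012 -0.016 0.027 [286. 394.]
0 0.016 0.027 [374. 482.]
-0.012 0.016 0.027 [375. 444.]
0 -0.016 -0.0135 [391. 372.]
-0.012 -0.016 -0.0135 [392. 335.]
0 0.016 -0.0135 [479. 420.]
-0.012 0.016 -0.0135 [481. 383.]
0 -0.016 -0.027 [425. 353.]
-0.012 -0.016 -0.027 [426. 315.]
0 0.016 -0.027 [513. 400.]
-0.012 0.016 -0.027 [515. 363.]
```

The picture shows the fingertips about 20 mm higher than the reported TCP: the tips are at crop (400,390), where (409,461) was predicted. The closed width of 26.9 mm matches the command, so nothing is gripped. I'll open and descend carefully, watching the force.

>>> drive_tool(rows=[{"slide":[0,0,0],"dr":[0,0,0],"claw":100},{"slide":[0,0,0],"dr":[0,0,0],"claw":100},{"slide":[0,0,0],"dr":[0,0,0],"claw":100},{"slide":[0.3,0,0],"dr":[0,0,0],"claw":100},{"slide":[0,0,0],"dr":[0,0,0],"claw":100}])

```text
clock: 4.8
tcp_pos: [0.4794, -0.0079, 0.0034]
ee_rot: [[-0.001, 0.238, 0.971], [0.0, 0.971, -0.238], [-1.0, -0.0, -0.001]]
contact_force: [0.4, 0.1, -0.2]
gripper_width: 0.0552
```

```bash
python3 -c "
from h import *
s=shot('scene','s4',(250,170,320,230),11)"
```

```text
(no output)
```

View pics/s4.png

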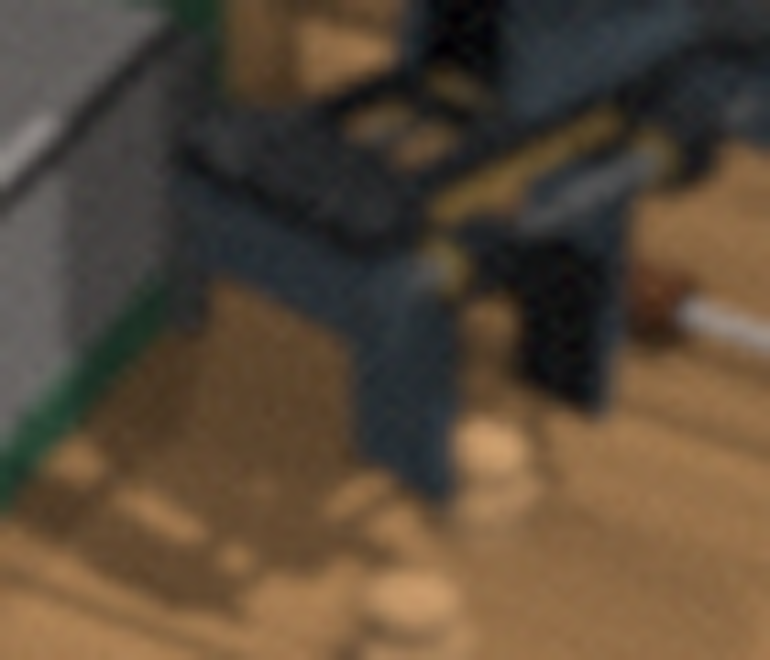

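>>> drive_tool(rows=[{"slide":[0.3,0,0],"dr":[0,0,0],"claw":100},{"slide":[0.1,0,0],"dr":[0,0,0],"claw":100},{"slide":[0,0,0],"dr":[0,0,0],"claw":100}])

```text
clock: 5.22
tcp_pos: [0.4796, -0.0079, -0.0005]
ee_rot: [[-0.0, 0.238, 0.971], [0.0, 0.971, -0.238], [-1.0, -0.0, -0.0]]
contact_force: [-0.0, -0.2, 0.7]
gripper_width: 0.0557
```

```bash
python3 -c "
from h import *
s=shot('top','t4',(230,140,350,230),6)"
```

```text
(no output)
```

View pics/t4.png

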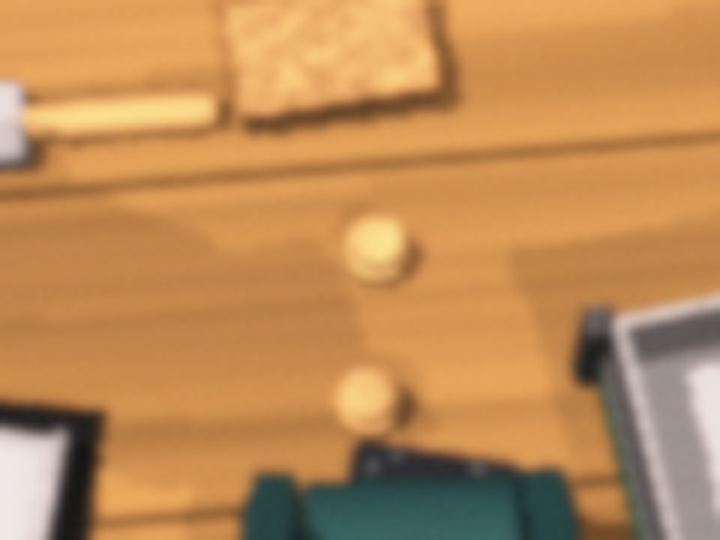

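>>> drive_tool(rows=[{"slide":[0.2,0,0],"dr":[0,0,0],"claw":100},{"slide":[0.2,0,0],"dr":[0,0,0],"claw":100},{"slide":[0,0,0],"dr":[0,0,0],"claw":100}])

```text
clock: 5.65
tcp_pos: [0.4795, -0.0079, -0.0046]
ee_rot: [[-0.0, 0.238, 0.971], [0.0, 0.971, -0.238], [-1.0, -0.0, -0.0]]
contact_force: [-0.6, 0.7, -0.7]
gripper_width: 0.0556
```

No contact at z = -4.6 mm, so the real fingertips lie about 20 mm behind the reported TCP. I'll keep going down in small steps, watching the force.

>>> drive_tool(rows=[{"slide":[0.3,0,0],"dr":[0,0,0],"claw":100},{"slide":[0.3,0,0],"dr":[0,0,0],"claw":100},{"slide":[0,0,0],"dr":[0,0,0],"claw":100}])

```text
clock: 6.02
tcp_pos: [0.4795, -0.0079, -0.0107]
ee_rot: [[-0.001, 0.238, 0.971], [0.0, 0.971, -0.238], [-1.0, -0.0, -0.0]]
contact_force: [0.3, 0.1, 0.4]
gripper_width: 0.0555
```

>>> drive_tool(rows=[{"slide":[0.3,0,0],"dr":[0,0,0],"claw":100},{"slide":[0,0,0],"dr":[0,0,0],"claw":100},{"slide":[0,0,0],"dr":[0,0,0],"claw":180},{"slide":[0,0,0],"dr":[0,0,0],"claw":180},{"slide":[0,0,0],"dr":[0,0,0],"claw":180},{"slide":[0,0,0],"dr":[0,0,0],"claw":180}])

```text
clock: 6.78
tcp_pos: [0.4797, -0.0079, -0.0133]
ee_rot: [[0.0, 0.238, 0.971], [-0.0, 0.971, -0.238], [-1.0, 0.0, 0.0]]
contact_force: [0.2, 0.0, 0.3]
gripper_width: 0.0307
```

```bash
python3 -c "
from h import *
s=shot('scene','s5',(250,170,320,230),11)"
```

```text
(no output)
```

View pics/s5.png

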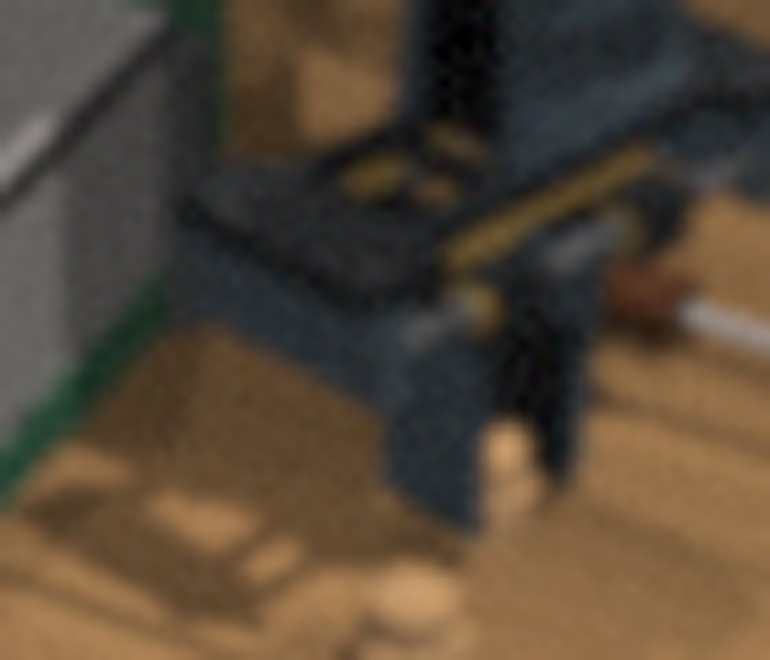

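The blank is gripped: the width stops at 30.7 mm and the picture shows the disc between the pads. So the true tip lies about 21 mm short of the reported TCP, and I'll allow for that from here on.

```bash
python3 go.py .4797,-.0079,.07 .5411,.2765,.07 .5411,.2765,-.004 .5411,.2765,.08 .555,.0115,.08 .555,.0115,-.013
```

```text
[0.4797, -0.0079, 0.07] slide [-8.33  0.    0.  ] rows 2.0
[0.5411, 0.2765, 0.07] slide [ 0.   29.08 -0.82] rows 5.0
[0.5411, 0.2765, -0.004] slide [ 7.4 -0.  -0. ] rows 2.0
[0.5411, 0.2765, 0.08] slide [-8.4  0.   0. ] rows 2.0
[0.555, 0.0115, 0.08] slide [ -0.   -25.41   7.67] rows 5.0
[0.555, 0.0115, -0.013] slide [ 9.3 -0.  -0. ] rows 2.0
```

>>> drive_tool(rows=[{"slide":[-4.15,0,0],"dr":[0,0,0],"claw":190},{"slide":[-4.15,0,0],"dr":[0,0,0],"claw":190},{"slide":[0,4.15,-0.12],"dr":[0,0,0],"claw":190},{"slide":[0,4.15,-0.12],"dr":[0,0,0],"claw":190},{"slide":[0,4.15,-0.12],"dr":[0,0,0],"claw":190},{"slide":[0,4.15,-0.12],"dr":[0,0,0],"claw":190},{"slide":[0,4.15,-0.12],"dr":[0,0,0],"claw":190},{"slide":[0,4.15,-0.12],"dr":[0,0,0],"claw":190},{"slide":[0,4.15,-0.12],"dr":[0,0,0],"claw":190},{"slide":[0,0,0],"dr":[0,0,0],"claw":190},{"slide":[0,0,0],"dr":[0,0,0],"claw":190},{"slide":[2,0,0],"dr":[0,0,0],"claw":190},{"slide":[2,0,0],"dr":[0,0,0],"claw":190}])

```text
clock: 8.45
tcp_pos: [0.5403, 0.2753, 0.028]
ee_rot: [[-0.001, 0.239, 0.971], [-0.0, 0.971, -0.239], [-1.0, -0.0, -0.0]]
contact_force: [0.4, 0.2, -0.1]
gripper_width: 0.0311
```

```bash
python3 -c "
from h import *
s=shot('scene','s6',(270,170,420,290),5)"; python3 go.py .5411,.2765,-.004
```

```text
[0.5411, 0.2765, -0.004] slide [2.94 0.24 0.19] rows 1.0
```

View pics/s6.png

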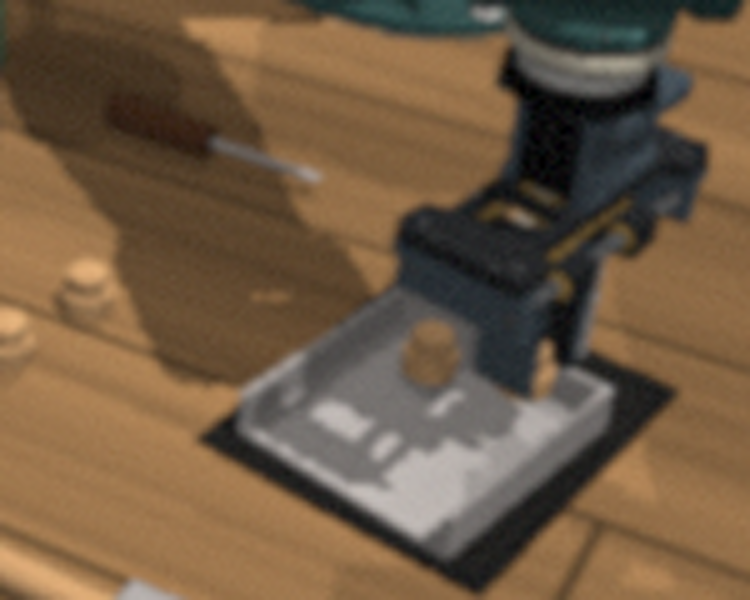

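The blank is held and over the tray's back +y area. Lower and release.

>>> drive_tool(rows=[{"slide":[2.0,0.2,0.2],"dr":[0,0,0],"claw":190},{"slide":[0.9,0,0],"dr":[0,0,0],"claw":190},{"slide":[0,0,0],"dr":[0,0,0],"claw":190},{"slide":[0,0,0],"dr":[0,0,0],"claw":135},{"slide":[0,0,0],"dr":[0,0,0],"claw":135},{"slide":[-2.4,0,0],"dr":[0,0,0],"claw":135},{"slide":[-6,0,0],"dr":[0,0,0],"claw":100},{"slide":[0,-4.23,1.28],"dr":[0,0,0],"claw":100},{"slide":[0,-4.23,1.28],"dr":[0,0,0],"claw":100},{"slide":[0,-4.23,1.28],"dr":[0,0,0],"claw":100},{"slide":[0,-4.23,1.28],"dr":[0,0,0],"claw":100},{"slide":[0,-4.23,1.28],"dr":[0,0,0],"claw":100},{"slide":[0,-4.23,1.28],"dr":[0,0,0],"claw":100},{"slide":[0,0,0],"dr":[0,0,0],"claw":100},{"slide":[0,0,0],"dr":[0,0,0],"claw":100}])

```text
clock: 10.38
tcp_pos: [0.5573, 0.0131, 0.0849]
ee_rot: [[0.0, 0.239, 0.971], [0.0, 0.971, -0.239], [-1.0, 0.0, 0.0]]
contact_force: [0.5, 0.1, 0.3]
gripper_width: 0.0553
```

```bash
python3 -c "
from h import *
s=shot('scene','s7',(230,170,410,290),4.4)"; python3 go.py .555,.0115,-.013
```

```text
[0.555, 0.0115, -0.013] slide [ 9.79 -0.25 -0.18] rows 2.0
```

View pics/s7.png

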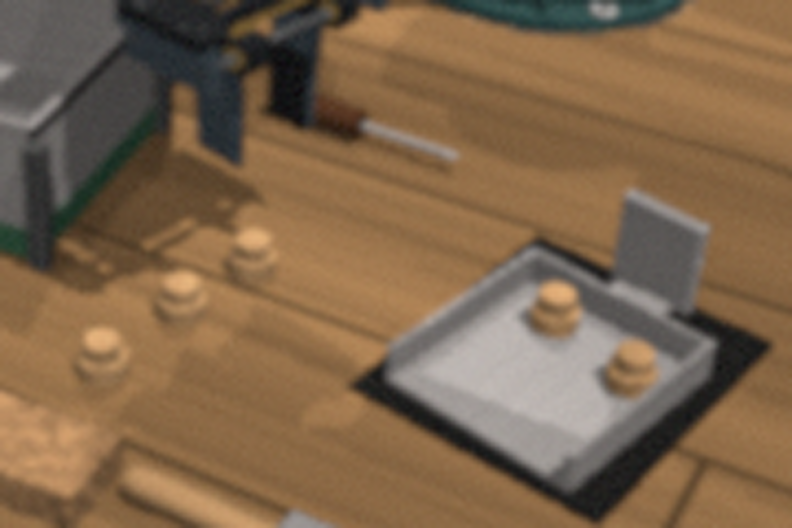

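One blank is now upright on the tray with the first, and the next stray at crop (254,238) hasn't moved.

>>> drive_tool(rows=[{"slide":[5.0,-0.25,-0.2],"dr":[0,0,0],"claw":100},{"slide":[3.0,0,0],"dr":[0,0,0],"claw":100},{"slide":[1.8,0,0],"dr":[0,0,0],"claw":100},{"slide":[0,0,0],"dr":[0,0,0],"claw":100},{"slide":[0,0,0],"dr":[0,0,0],"claw":190},{"slide":[0,0,0],"dr":[0,0,0],"claw":190},{"slide":[0,0,0],"dr":[0,0,0],"claw":190},{"slide":[0,0,0],"dr":[0,0,0],"claw":190},{"slide":[-2.0,0,0],"dr":[0,0,0],"claw":190}])

```text
clock: 11.55
tcp_pos: [0.5539, 0.0109, 0.0066]
ee_rot: [[-0.002, 0.238, 0.971], [0.0, 0.971, -0.238], [-1.0, -0.0, -0.002]]
contact_force: [0.5, -0.0, 0.1]
gripper_width: 0.0303
```

```bash
python3 go.py .555,.0115,.07 .6042,.2607,.07 .6042,.2607,-.004 .6042,.2607,.08 .6213,-.0033,.08
```

```text
[0.555, 0.0115, 0.07] slide [-6.34  0.08  0.08] rows 2.0
[0.6042, 0.2607, 0.07] slide [-1.000e-02  2.537e+01 -1.160e+00] rows 5.0
[0.6042, 0.2607, -0.004] slide [7.4  0.   0.01] rows 2.0
[0.6042, 0.2607, 0.08] slide [-8.4  -0.   -0.02] rows 2.0
[0.6213, -0.0033, 0.08] slide [ -0.   -25.23   7.95] rows 5.0
```

>>> drive_tool(rows=[{"slide":[-3.2,0,0],"dr":[0,0,0],"claw":190},{"slide":[-3.2,0,0],"dr":[0,0,0],"claw":190},{"slide":[0,4.25,-0.18],"dr":[0,0,0],"claw":190},{"slide":[0,4.25,-0.18],"dr":[0,0,0],"claw":190},{"slide":[0,4.25,-0.18],"dr":[0,0,0],"claw":190},{"slide":[0,4.25,-0.18],"dr":[0,0,0],"claw":190},{"slide":[0,4.25,-0.18],"dr":[0,0,0],"claw":190},{"slide":[0,4.25,-0.18],"dr":[0,0,0],"claw":190},{"slide":[0,0,0],"dr":[0,0,0],"claw":190},{"slide":[0,0,0],"dr":[0,0,0],"claw":190},{"slide":[3.2,0,0],"dr":[0,0,0],"claw":190},{"slide":[2.5,0,0],"dr":[0,0,0],"claw":190},{"slide":[1.7,0,0],"dr":[0,0,0],"claw":190},{"slide":[0,0,0],"dr":[0,0,0],"claw":190}])

```text
clock: 13.3
tcp_pos: [0.6044, 0.2603, -0.004]
ee_rot: [[-0.002, 0.239, 0.971], [-0.001, 0.971, -0.239], [-1.0, -0.001, -0.001]]
contact_force: [-0.3, -0.7, 0.0]
gripper_width: 0.0312
```

>>> drive_tool(rows=[{"slide":[0,0,0],"dr":[0,0,0],"claw":135},{"slide":[0,0,0],"dr":[0,0,0],"claw":135},{"slide":[-2.4,0,0],"dr":[0,0,0],"claw":135},{"slide":[-6,0,0],"dr":[0,0,0],"claw":100},{"slide":[0,-4.2,1.32],"dr":[0,0,0],"claw":100},{"slide":[0,-4.2,1.32],"dr":[0,0,0],"claw":100},{"slide":[0,-4.2,1.32],"dr":[0,0,0],"claw":100},{"slide":[0,-4.2,1.32],"dr":[0,0,0],"claw":100},{"slide":[0,-4.2,1.32],"dr":[0,0,0],"claw":100},{"slide":[0,-4.2,1.32],"dr":[0,0,0],"claw":100},{"slide":[0,0,0],"dr":[0,0,0],"claw":100},{"slide":[0,0,0],"dr":[0,0,0],"claw":100}])

```text
clock: 14.8
tcp_pos: [0.6222, -0.0022, 0.0819]
ee_rot: [[0.001, 0.239, 0.971], [0.0, 0.971, -0.239], [-1.0, 0.0, 0.001]]
contact_force: [-0.5, -0.5, -0.1]
gripper_width: 0.0553
```

```bash
python3 -c "
from h import *
s=shot('scene','s8',(230,170,410,290),4.4)"; python3 go.py .6213,-.0033,-.013
```

```text
[0.6213, -0.0033, -0.013] slide [ 9.46 -0.17 -0.05] rows 2.0
```

View pics/s8.png

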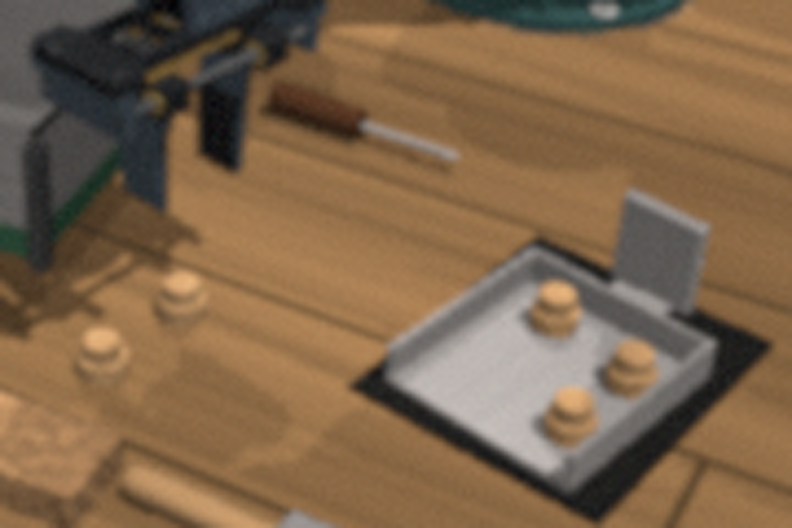

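Three blanks are upright on the tray and two strays remain, still at crop (182,285) and (102,345). Next is the stray at (0.621,-0.003).

>>> drive_tool(rows=[{"slide":[4.8,-0.2,-0.05],"dr":[0,0,0],"claw":100},{"slide":[3.0,0,0],"dr":[0,0,0],"claw":100},{"slide":[1.7,0,0],"dr":[0,0,0],"claw":100},{"slide":[0,0,0],"dr":[0,0,0],"claw":100},{"slide":[0,0,0],"dr":[0,0,0],"claw":190},{"slide":[0,0,0],"dr":[0,0,0],"claw":190},{"slide":[0,0,0],"dr":[0,0,0],"claw":190},{"slide":[0,0,0],"dr":[0,0,0],"claw":190},{"slide":[-2.0,0,0],"dr":[0,0,0],"claw":190},{"slide":[0,0,0],"dr":[0,0,0],"claw":190}])

```text
clock: 16.1
tcp_pos: [0.6222, -0.0043, 0.0077]
ee_rot: [[0.003, 0.238, 0.971], [-0.0, 0.971, -0.238], [-1.0, 0.001, 0.003]]
contact_force: [0.5, 0.4, 0.0]
gripper_width: 0.031
```

```bash
python3 go.py .6213,-.0033,.07 .577,.181,.07 .577,.181,-.004 .577,.181,.08 .6975,-.015,.08
```

```text
[0.6213, -0.0033, 0.07] slide [-6.23  0.08 -0.09] rows 1.0
[0.577, 0.181, 0.07] slide [-0.02 16.84 -8.69] rows 4.0
[0.577, 0.181, -0.004] slide [ 7.4  -0.   -0.02] rows 2.0
[0.577, 0.181, 0.08] slide [-8.4   0.    0.02] rows 2.0
[0.6975, -0.015, 0.08] slide [  0.04 -16.16  16.37] rows 4.0
```

>>> drive_tool(rows=[{"slide":[-3.1,0,0],"dr":[0,0,0],"claw":190},{"slide":[-3.1,0,0],"dr":[0,0,0],"claw":190},{"slide":[0,3.38,-1.75],"dr":[0,0,0],"claw":190},{"slide":[0,3.38,-1.75],"dr":[0,0,0],"claw":190},{"slide":[0,3.38,-1.75],"dr":[0,0,0],"claw":190},{"slide":[0,3.38,-1.75],"dr":[0,0,0],"claw":190},{"slide":[0,3.38,-1.75],"dr":[0,0,0],"claw":190},{"slide":[0,0,0],"dr":[0,0,0],"claw":190},{"slide":[0,0,0],"dr":[0,0,0],"claw":190},{"slide":[3.2,0,0],"dr":[0,0,0],"claw":190},{"slide":[2.5,0,0],"dr":[0,0,0],"claw":190},{"slide":[1.7,0,0],"dr":[0,0,0],"claw":190},{"slide":[0,0,0],"dr":[0,0,0],"claw":190}])

```text
clock: 17.73
tcp_pos: [0.5758, 0.18, -0.0072]
ee_rot: [[-0.002, 0.239, 0.971], [-0.0, 0.971, -0.239], [-1.0, -0.001, -0.001]]
contact_force: [-0.2, -0.3, 0.0]
gripper_width: 0.0311
```

>>> drive_tool(rows=[{"slide":[0,0,0],"dr":[0,0,0],"claw":135},{"slide":[0,0,0],"dr":[0,0,0],"claw":135},{"slide":[-2.4,0,0],"dr":[0,0,0],"claw":135},{"slide":[-6,0,0],"dr":[0,0,0],"claw":100},{"slide":[0,-3.23,3.27],"dr":[0,0,0],"claw":100},{"slide":[0,-3.23,3.27],"dr":[0,0,0],"claw":100},{"slide":[0,-3.23,3.27],"dr":[0,0,0],"claw":100},{"slide":[0,-3.23,3.27],"dr":[0,0,0],"claw":100},{"slide":[0,-3.23,3.27],"dr":[0,0,0],"claw":100},{"slide":[0,0,0],"dr":[0,0,0],"claw":100},{"slide":[0,0,0],"dr":[0,0,0],"claw":100}])

```text
clock: 19.1
tcp_pos: [0.6962, -0.0149, 0.0779]
ee_rot: [[0.0, 0.239, 0.971], [0.0, 0.971, -0.239], [-1.0, 0.0, 0.0]]
contact_force: [-0.2, 0.8, 0.2]
gripper_width: 0.0557
```

```bash
python3 -c "
from h import *
s=shot('scene','s9',(230,170,410,290),4.4)"; python3 go.py .6975,-.015,-.013
```

```text
[0.6975, -0.015, -0.013] slide [ 9.08 -0.01  0.15] rows 2.0
```

View pics/s9.png

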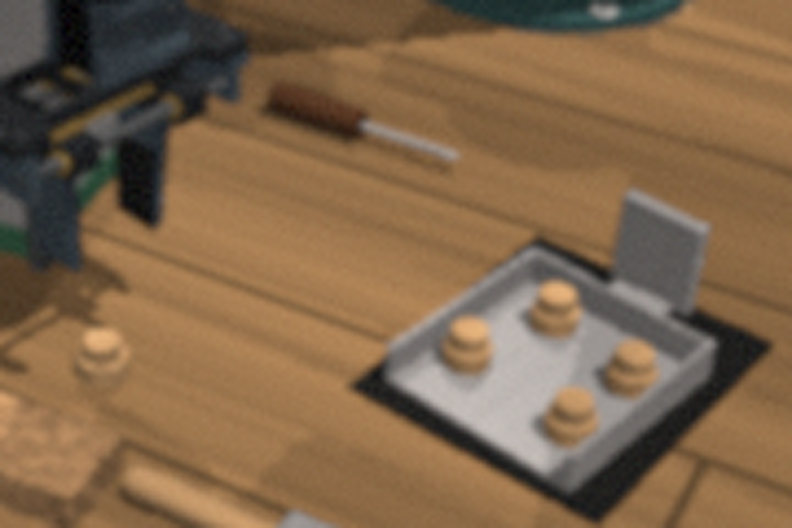

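>>> drive_tool(rows=[{"slide":[4.5,0,0.15],"dr":[0,0,0],"claw":110},{"slide":[3.0,0,0],"dr":[0,0,0],"claw":110},{"slide":[1.6,0,0],"dr":[0,0,0],"claw":110},{"slide":[0,0,0],"dr":[0,0,0],"claw":110},{"slide":[0,0,0],"dr":[0,0,0],"claw":190},{"slide":[0,0,0],"dr":[0,0,0],"claw":190},{"slide":[0,0,0],"dr":[0,0,0],"claw":190},{"slide":[0,0,0],"dr":[0,0,0],"claw":190},{"slide":[-2.0,0,0],"dr":[0,0,0],"claw":190},{"slide":[0,0,0],"dr":[0,0,0],"claw":190}])

```text
clock: 20.4
tcp_pos: [0.6993, -0.0156, 0.0089]
ee_rot: [[0.003, 0.238, 0.971], [-0.0, 0.971, -0.238], [-1.0, 0.001, 0.003]]
contact_force: [0.6, -0.9, 0.1]
gripper_width: 0.0306
```

```bash
python3 go.py .6975,-.015,.07 .5753,.2277,.07 .5753,.2277,-.004
```

```text
[0.6975, -0.015, 0.07] slide [-6.11  0.01 -0.17] rows 1.0
[0.5753, 0.2277, 0.07] slide [ -0.04  20.66 -17.65] rows 5.0
[0.5753, 0.2277, -0.004] slide [ 7.4  -0.   -0.02] rows 2.0
```

>>> drive_tool(rows=[{"slide":[-3.1,0,0],"dr":[0,0,0],"claw":190},{"slide":[-3.1,0,0],"dr":[0,0,0],"claw":190},{"slide":[0,2.95,-2.54],"dr":[0,0,0],"claw":190},{"slide":[0,2.95,-2.54],"dr":[0,0,0],"claw":190},{"slide":[0,2.95,-2.54],"dr":[0,0,0],"claw":190},{"slide":[0,2.95,-2.54],"dr":[0,0,0],"claw":190},{"slide":[0,2.95,-2.54],"dr":[0,0,0],"claw":190},{"slide":[0,2.95,-2.54],"dr":[0,0,0],"claw":190},{"slide":[0,2.95,-2.54],"dr":[0,0,0],"claw":190},{"slide":[0,0,0],"dr":[0,0,0],"claw":190},{"slide":[0,0,0],"dr":[0,0,0],"claw":190},{"slide":[3.2,0,0],"dr":[0,0,0],"claw":190}])

```text
clock: 21.9
tcp_pos: [0.5769, 0.2273, 0.0383]
ee_rot: [[0.004, 0.239, 0.971], [0.001, 0.971, -0.239], [-1.0, 0.002, 0.004]]
contact_force: [0.7, -0.5, -0.1]
gripper_width: 0.0304
```

```bash
python3 go.py .5753,.2277,-.004
```

```text
[0.5753, 0.2277, -0.004] slide [ 4.23 -0.   -0.18] rows 1.0
```

>>> drive_tool(rows=[{"slide":[2.6,0,-0.1],"dr":[0,0,0],"claw":190},{"slide":[1.5,0,0],"dr":[0,0,0],"claw":190},{"slide":[0,0,0],"dr":[0,0,0],"claw":190},{"slide":[0,0,0],"dr":[0,0,0],"claw":135},{"slide":[0,0,0],"dr":[0,0,0],"claw":135},{"slide":[-2.4,0,0],"dr":[0,0,0],"claw":135},{"slide":[-6,0,0],"dr":[0,0,0],"claw":135},{"slide":[-6,0,0],"dr":[0,0,0],"claw":155},{"slide":[0,0,-4.4],"dr":[0,0,0],"claw":155},{"slide":[0,0,-4.4],"dr":[0,0,0],"claw":155},{"slide":[0,0,-4.4],"dr":[0,0,0],"claw":155},{"slide":[0,0,0],"dr":[0,0,0],"claw":155},{"slide":[0,0,0],"dr":[0,0,0],"claw":155}])

```text
clock: 23.52
tcp_pos: [0.4461, 0.2595, 0.1404]
ee_rot: [[0.001, 0.238, 0.971], [0.001, 0.971, -0.238], [-1.0, 0.001, 0.001]]
contact_force: [-0.4, 0.7, 0.7]
gripper_width: 0.036
```

```bash
python3 -c "
from h import *
s=shot('scene','s10',(310,170,410,290),5)
t=shot('top','t10',(165,190,265,290),6)"; python3 go.py .4485,.2572,.14
```

```text
[0.4485, 0.2572, 0.14] slide [ 0.   -0.14  0.26] rows 1.0
```

View pics/s10.png

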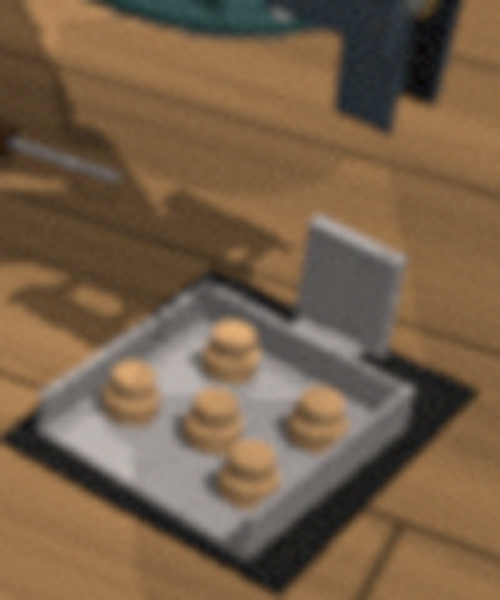

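View pics/t10.png

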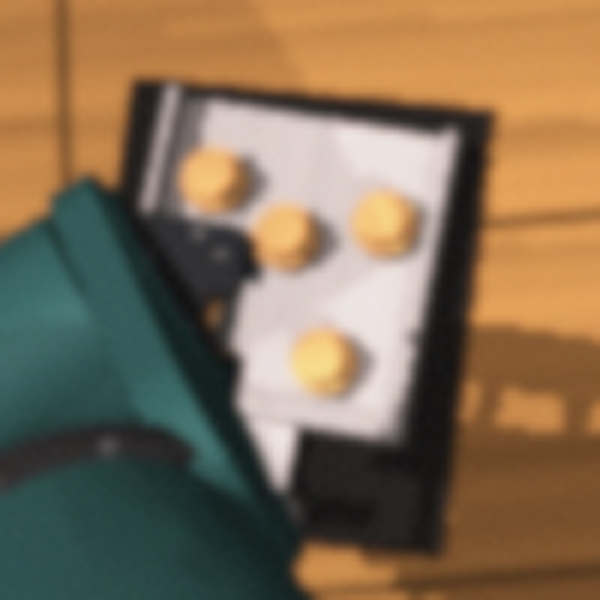

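All five blanks stand on the tray. Now I'll grip the handle.

>>> drive_tool(rows=[{"slide":[4,-0.15,0.25],"dr":[0,0,0],"claw":155},{"slide":[3,0,0],"dr":[0,0,0],"claw":155},{"slide":[1,0,0],"dr":[0,0,0],"claw":155},{"slide":[1,0,0],"dr":[0,0,0],"claw":155},{"slide":[0,0,0],"dr":[0,0,0],"claw":155}])

```text
clock: 24.25
tcp_pos: [0.4477, 0.2571, 0.0497]
ee_rot: [[0.0, 0.238, 0.971], [-0.0, 0.971, -0.238], [-1.0, -0.0, 0.0]]
contact_force: [-0.0, -0.1, 0.1]
gripper_width: 0.0356
```

```bash
python3 -c "
from h import *
s=shot('scene','s11',(310,150,410,260),6)"; python3 go.py .4485,.2572,.022
```

```text
[0.4485, 0.2572, 0.022] slide [2.81 0.01 0.07] rows 1.0
```

View pics/s11.png

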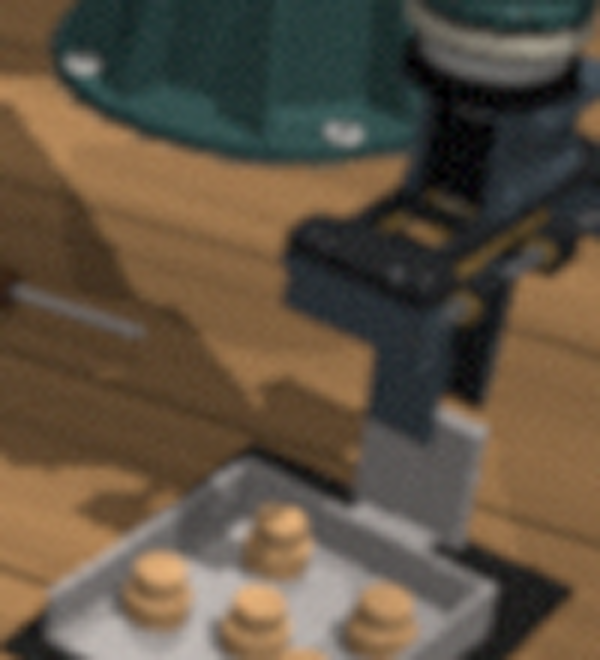

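The fingers straddle the handle, the front one before the plate and the rear one behind. Go down and clamp.

>>> drive_tool(rows=[{"slide":[1.5,0,0.05],"dr":[0,0,0],"claw":155},{"slide":[1.5,0,0],"dr":[0,0,0],"claw":155},{"slide":[0,0,0],"dr":[0,0,0],"claw":155},{"slide":[0,0,0],"dr":[0,0,0],"claw":245},{"slide":[0,0,0],"dr":[0,0,0],"claw":245},{"slide":[0,0,0],"dr":[0,0,0],"claw":245},{"slide":[0,0,0],"dr":[0,0,0],"claw":245},{"slide":[0,0,0],"dr":[0,0,0],"claw":245}], force=50)

```text
clock: 25.3
tcp_pos: [0.4481, 0.2571, 0.0199]
ee_rot: [[0.001, 0.238, 0.971], [0.0, 0.971, -0.238], [-1.0, 0.0, 0.0]]
contact_force: [-0.8, 0.3, 5.8]
gripper_width: 0.0098
```

>>> drive_tool(rows=[{"slide":[-0.5,0,0],"dr":[0,0,0],"claw":255},{"slide":[-1,0,0],"dr":[0,0,0],"claw":255},{"slide":[-1.5,0,0],"dr":[0,0,0],"claw":255},{"slide":[0,0,0],"dr":[0,0,0],"claw":255},{"slide":[0,0,0],"dr":[0,0,0],"claw":255}])

```text
clock: 25.92
tcp_pos: [0.4478, 0.257, 0.0498]
ee_rot: [[0.0, 0.238, 0.971], [0.0, 0.971, -0.238], [-1.0, 0.0, 0.0]]
contact_force: [-0.8, 0.1, -4.0]
gripper_width: 0.01
```

```bash
python3 -c "
from h import *
s=shot('scene','s12',(300,170,420,290),5)"
```

```text
(no output)
```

View pics/s12.png

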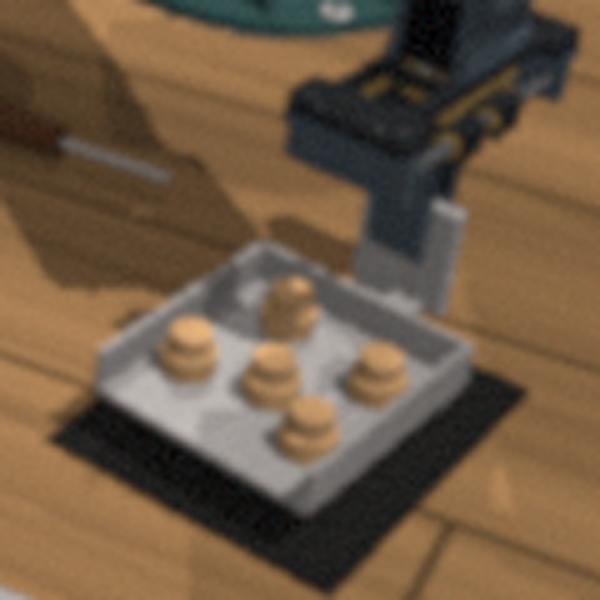

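The tray hangs level with all five blanks and reads 4 N of weight. I'll raise it, carry it out in an arc with gentle ramps, then turn it in line with the tub.

>>> drive_tool(rows=[{"slide":[-1,0,0],"dr":[0,0,0],"claw":255},{"slide":[-2,0,0],"dr":[0,0,0],"claw":255},{"slide":[-3,0,0],"dr":[0,0,0],"claw":255},{"slide":[-3,0,0],"dr":[0,0,0],"claw":255},{"slide":[-3,0,0],"dr":[0,0,0],"claw":255},{"slide":[-3,-0.5,0.2],"dr":[0,0,0],"claw":255},{"slide":[-2,-1.2,0.6],"dr":[0,0,0],"claw":255},{"slide":[0,-2.0,0.9],"dr":[0,0,0],"claw":255},{"slide":[0,-2.7,1.3],"dr":[0,0,0],"claw":255},{"slide":[0,-2.7,1.3],"dr":[0,0,0],"claw":255},{"slide":[0,-2.7,1.3],"dr":[0,0,0],"claw":255},{"slide":[0,-2.7,1.3],"dr":[0,0,0],"claw":255},{"slide":[0,-2.7,1.3],"dr":[0,0,0],"claw":255},{"slide":[0,-2.7,1.3],"dr":[0,0,0],"claw":255},{"slide":[0,-2.0,0.9],"dr":[0,0,0],"claw":255},{"slide":[0,-1.2,0.5],"dr":[0,0,0],"claw":255},{"slide":[0,-0.5,0.2],"dr":[0,0,0],"claw":255},{"slide":[0,0,0],"dr":[0,0,0],"claw":255},{"slide":[0,0,0],"dr":[-1,0,0],"claw":255},{"slide":[0,0,0],"dr":[-2.3,0,0],"claw":255}])

```text
clock: 28.48
tcp_pos: [0.4993, 0.0019, 0.2196]
ee_rot: [[-0.0, 0.18, 0.984], [0.0, 0.984, -0.18], [-1.0, 0.0, -0.0]]
contact_force: [0.1, -1.4, -5.1]
gripper_width: 0.0097
```

>>> drive_tool(rows=[{"slide":[0,0,0],"dr":[-3,0,0],"claw":255},{"slide":[0,0,0],"dr":[-3,0,0],"claw":255},{"slide":[0,0,0],"dr":[-3,0,0],"claw":255},{"slide":[0,0,0],"dr":[-3,0,0],"claw":255},{"slide":[0,0,0],"dr":[-3,0,0],"claw":255},{"slide":[0,0,0],"dr":[-2,0,0],"claw":255},{"slide":[0,0,0],"dr":[-1,0,0],"claw":255},{"slide":[0,0,0],"dr":[0,0,0],"claw":255}])

```text
clock: 29.48
tcp_pos: [0.4994, 0.0015, 0.2196]
ee_rot: [[-0.0, -0.131, 0.991], [-0.0, 0.991, 0.131], [-1.0, -0.0, -0.0]]
contact_force: [-0.9, 0.4, -4.1]
gripper_width: 0.0099
```

```bash
python3 go.py .383,-.245,.22; python3 -c "
from h import *
print(ctrl.get_state()['joint_positions'].round(3))
s=shot('scene','s13',(180,60,340,200),5)"
```

```text
[0.383, -0.245, 0.22] slide [ -0.04 -22.91 -14.77] rows 5.0
[-0.044  0.018  2.115 -0.     1.008 -0.175]
```

View pics/s13.png

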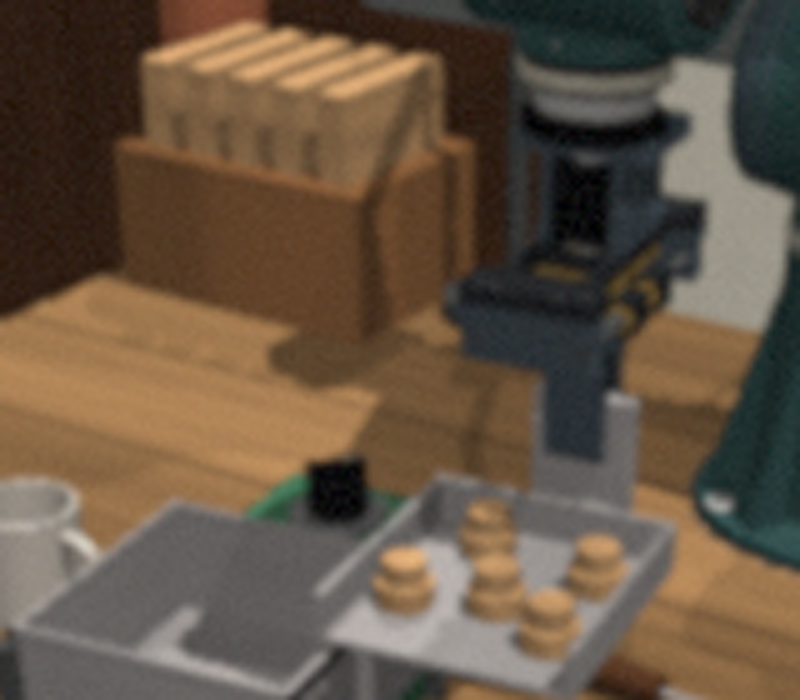

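All five blanks ride level over the bench beside the tub. Next leg takes them to above the tub.

>>> drive_tool(rows=[{"slide":[0,-0.6,-0.4],"dr":[0,0,0],"claw":255},{"slide":[0,-1.35,-0.87],"dr":[0,0,0],"claw":255},{"slide":[0,-2.0,-1.3],"dr":[0,0,0],"claw":255},{"slide":[0,-2.35,-1.52],"dr":[0,0,0],"claw":255},{"slide":[0,-2.35,-1.52],"dr":[0,0,0],"claw":255},{"slide":[0,-2.35,-1.52],"dr":[0,0,0],"claw":255},{"slide":[0,-2.35,-1.52],"dr":[0,0,0],"claw":255},{"slide":[0,-2.35,-1.52],"dr":[0,0,0],"claw":255},{"slide":[0,-2.35,-1.52],"dr":[0,0,0],"claw":255},{"slide":[0,-2.0,-1.3],"dr":[0,0,0],"claw":255},{"slide":[0,-1.35,-0.87],"dr":[0,0,0],"claw":255},{"slide":[0,-0.75,-0.5],"dr":[0,0,0],"claw":255},{"slide":[0,-0.4,-0.27],"dr":[0,0,0],"claw":255},{"slide":[0,-0.25,-0.16],"dr":[0,0,0],"claw":255},{"slide":[0,0,0],"dr":[0,0,0],"claw":255},{"slide":[0,0,0],"dr":[0,0,0],"claw":255}])

```text
clock: 31.52
tcp_pos: [0.3827, -0.2438, 0.2196]
ee_rot: [[0.0, -0.131, 0.991], [0.0, 0.991, 0.131], [-1.0, 0.0, 0.0]]
contact_force: [0.0, 0.2, -4.2]
gripper_width: 0.0097
```

```bash
python3 go.py .383,-.245,.22; python3 -c "
from h import *
print(ctrl.get_state()['joint_positions'].round(3))
s=shot('scene','s14',(150,60,310,200),5)
s=shot('top','t14',(300,140,440,320),3.3)"
```

```text
[0.383, -0.245, 0.22] slide [-0.04 -0.12  0.01] rows 1.0
[-0.619 -0.066  2.197  0.     1.011 -0.75 ]
```

View pics/s14.png

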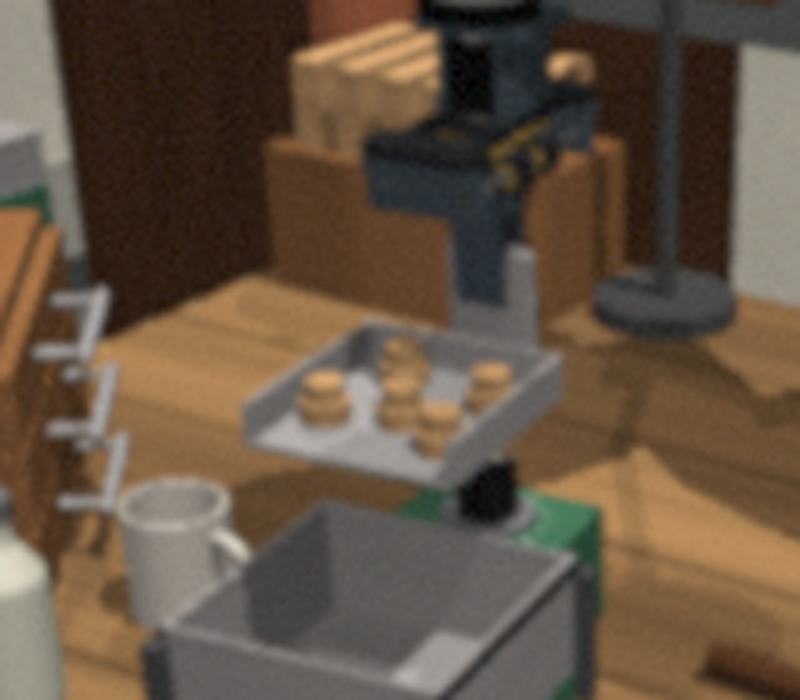

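View pics/t14.png

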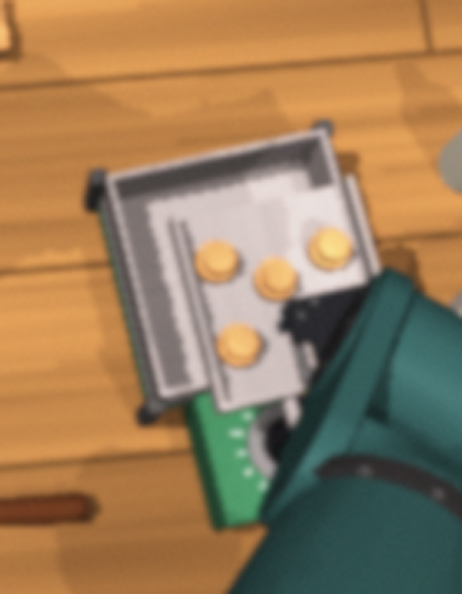

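```bash
python3 -c "
from h import *
q=lambda c:((c[0]+.5)/3.3-.5+300,(c[1]+.5)/3.3-.5+140)
s5=lambda c:((c[0]+.5)/5-.5+150,(c[1]+.5)/5-.5+60)
fc=np.array([.5475,-.2232]);a=np.radians(7.45);R=np.array([[np.cos(a),-np.sin(a)],[np.sin(a),np.cos(a)]])
for nm,t,s in [('FL',(176,220),(447,485)),('FR',(350,176),(243,440))]:
  for z in (.211,.232):
    X=onz('top',q(t),z); print(nm,z,X.round(4),(R.T@(X[:2]-fc)).round(4))
X,e=tri(s5((565,355)),q((222,408)));print('BL',X.round(4),e.round(4),R.T@(X[:2]-fc))
"
```

```text
FL 0.211 [ 0.5621 -0.155   0.211 ] [0.0233 0.0658]
FL 0.232 [ 0.5572 -0.1519  0.232 ] [0.0188 0.0695]
FR 0.211 [ 0.585  -0.2917  0.211 ] [ 0.0283 -0.0727]
FR 0.232 [ 0.5796 -0.2861  0.232 ] [ 0.0237 -0.0665]
BL [ 0.4138 -0.1672  0.2317] 0.0044 [-0.12526357  0.07285639]
```

The tray is centred over the tub. Its lip is at finisher x ≈ 0.022 and y within ±0.07, and the wall top sits at z = 0.232, which agrees with the reported pose. I'll start tipping.

>>> drive_tool(rows=[{"slide":[0,0,0],"dr":[0,1.5,0],"claw":255},{"slide":[0,0,0],"dr":[0,3,0],"claw":255},{"slide":[0,0,0],"dr":[0,3,0],"claw":255},{"slide":[0,0,0],"dr":[0,2.5,0],"claw":255},{"slide":[0,0,0],"dr":[0,0,0],"claw":255}])

```text
clock: 32.25
tcp_pos: [0.3831, -0.2439, 0.2194]
ee_rot: [[-0.173, -0.132, 0.976], [-0.023, 0.991, 0.13], [-0.985, 0.0, -0.174]]
contact_force: [-0.1, 0.5, -3.8]
gripper_width: 0.0098
```

```bash
python3 -c "
from h import *
print(ctrl.get_state()['joint_positions'].round(3))
s=shot('scene','s15',(150,60,310,200),5)"
```

```text
[-0.548  0.015  2.128 -0.121  1.138 -0.621]
```

View pics/s15.png

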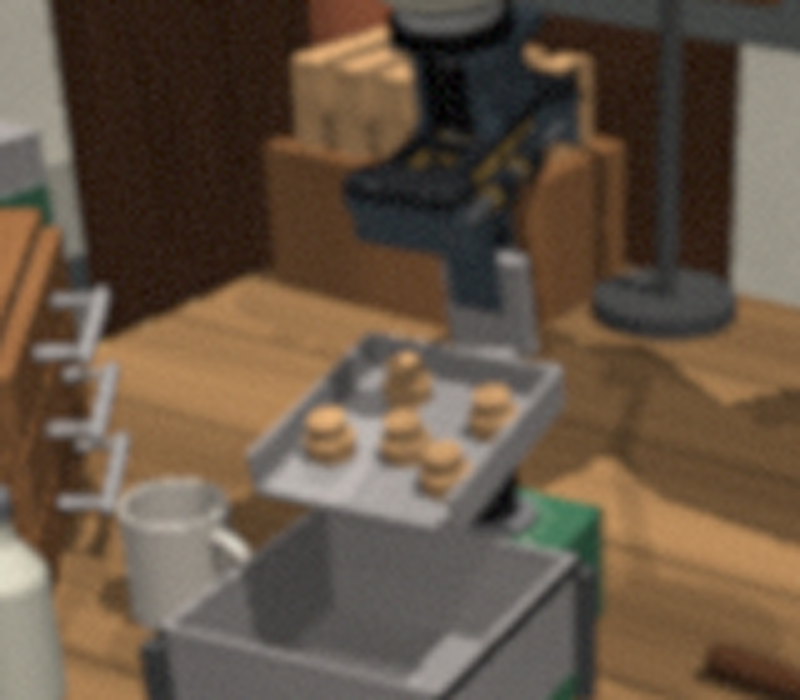

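>>> drive_tool(rows=[{"slide":[0,0,0],"dr":[0,3,0],"claw":255},{"slide":[0,0,0],"dr":[0,3,0],"claw":255},{"slide":[0,0,0],"dr":[0,3,0],"claw":255},{"slide":[0,0,0],"dr":[0,3,0],"claw":255},{"slide":[0,0,0],"dr":[0,3,0],"claw":255},{"slide":[-0.35,0,-0.2],"dr":[0,3,0],"claw":255},{"slide":[-0.35,0,-0.2],"dr":[0,3,0],"claw":255},{"slide":[-0.33,0,-0.22],"dr":[0,3,0],"claw":255},{"slide":[-0.33,0,-0.22],"dr":[0,3,0],"claw":255},{"slide":[-0.3,0,-0.25],"dr":[0,3,0],"claw":255},{"slide":[-0.3,0,-0.25],"dr":[0,3,0],"claw":255},{"slide":[-0.28,0,-0.28],"dr":[0,3,0],"claw":255},{"slide":[0,0,0],"dr":[0,2,0],"claw":255},{"slide":[0,0,0],"dr":[0,0,0],"claw":255},{"slide":[0,0,0],"dr":[0,0,0],"claw":255},{"slide":[0,0,0],"dr":[0,0,0],"claw":255}])

```text
clock: 34.3
tcp_pos: [0.3816, -0.2442, 0.2475]
ee_rot: [[-0.736, -0.131, 0.664], [-0.097, 0.991, 0.087], [-0.67, -0.0, -0.743]]
contact_force: [0.1, 0.2, -3.3]
gripper_width: 0.0099
```

```bash
python3 -c "
from h import *
print(ctrl.get_state()['joint_positions'].round(3))
s=shot('scene','s16',(150,60,310,230),4)
s=shot('top','t16',(300,140,440,320),3.3)"
```

```text
[-0.384  0.327  1.89  -0.377  1.684 -0.407]
```

View pics/s16.png

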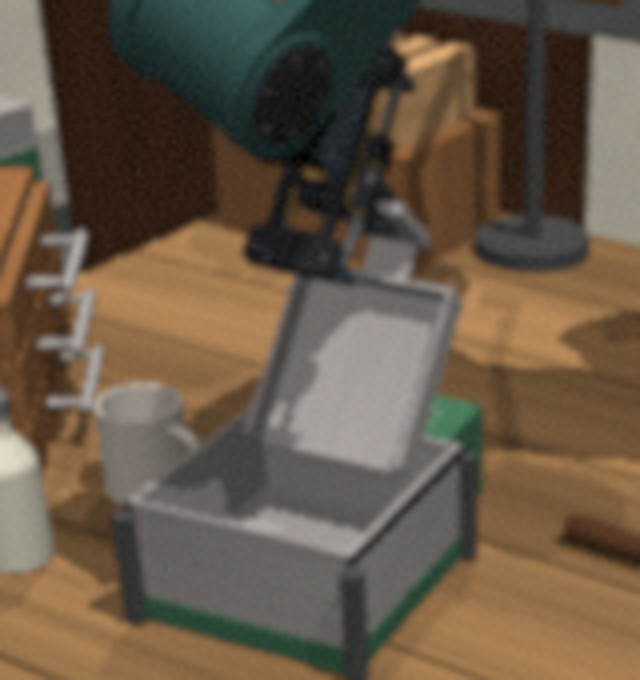

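View pics/t16.png

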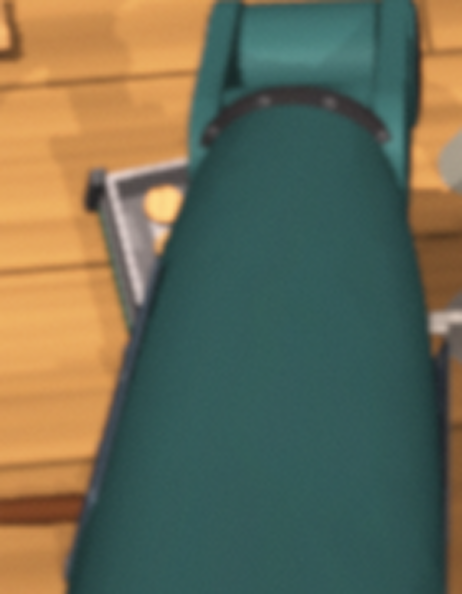

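The tray floor is bare in the scene view, and blanks are visible in the tub in the top view. I'll bring the tray level again and look into the tub.

>>> drive_tool(rows=[{"slide":[0,0,0],"dr":[0,-3,0],"claw":255},{"slide":[0,0,0],"dr":[0,-5,0],"claw":255},{"slide":[0,0,0],"dr":[0,-5,0],"claw":255},{"slide":[0,0,0],"dr":[0,-5,0],"claw":255},{"slide":[0,0,0],"dr":[0,-5,0],"claw":255},{"slide":[0,0,0],"dr":[0,-5,0],"claw":255},{"slide":[0,0,0],"dr":[0,-5,0],"claw":255},{"slide":[0,0,0],"dr":[0,-5,0],"claw":255},{"slide":[0,0,0],"dr":[0,-5,0],"claw":255},{"slide":[0,0,0],"dr":[0,-5,0],"claw":255},{"slide":[0,0,0],"dr":[0,0,0],"claw":255},{"slide":[0,0,0],"dr":[0,0,0],"claw":255}])

```text
clock: 35.9
tcp_pos: [0.3816, -0.2443, 0.2475]
ee_rot: [[-0.002, -0.131, 0.991], [-0.0, 0.991, 0.131], [-1.0, -0.0, -0.002]]
contact_force: [0.6, 0.2, -3.7]
gripper_width: 0.0098
```

```bash
python3 go.py .4994,.0015,.2196; python3 -c "
from h import *
s=shot('scene','s17',(150,60,310,230),4)"
```

```text
[0.4994, 0.0015, 0.2196] slide [ 2.77 22.83 14.89] rows 5.0
```

View pics/s17.png

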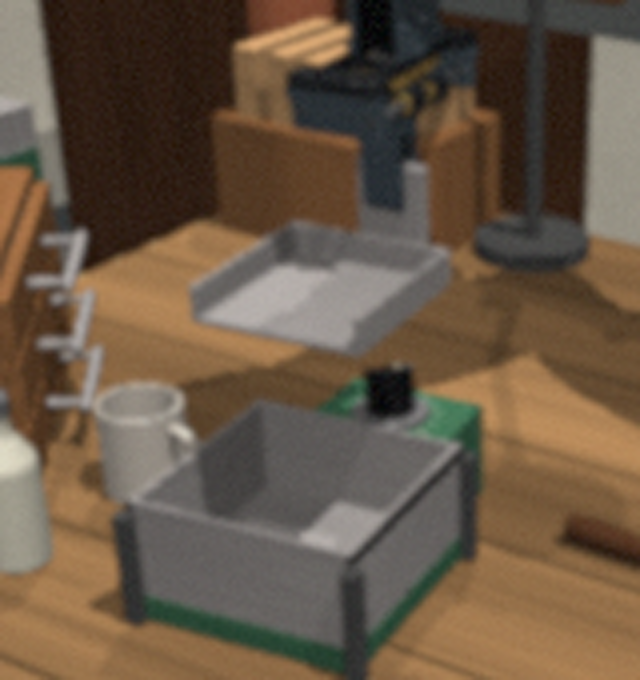

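>>> drive_tool(rows=[{"slide":[0,1.8,1.2],"dr":[0,0,0],"claw":255},{"slide":[0,3.8,2.48],"dr":[0,0,0],"claw":255},{"slide":[0,3.8,2.48],"dr":[0,0,0],"claw":255},{"slide":[0,3.8,2.48],"dr":[0,0,0],"claw":255},{"slide":[0,3.8,2.48],"dr":[0,0,0],"claw":255},{"slide":[0,3.8,2.48],"dr":[0,0,0],"claw":255},{"slide":[0,2.0,1.3],"dr":[0,0,0],"claw":255},{"slide":[0,0,0],"dr":[5.3,0,0],"claw":255},{"slide":[0,0,0],"dr":[5.3,0,0],"claw":255},{"slide":[0,0,0],"dr":[5.3,0,0],"claw":255},{"slide":[0,0,0],"dr":[5.4,0,0],"claw":255},{"slide":[0,0,0],"dr":[0,0,0],"claw":255}])

```text
clock: 37.45
tcp_pos: [0.4997, 0.0017, 0.2471]
ee_rot: [[-0.001, 0.237, 0.971], [-0.0, 0.971, -0.237], [-1.0, -0.001, -0.001]]
contact_force: [-0.5, -0.5, -3.1]
gripper_width: 0.0096
```

```bash
python3 go.py .4481,.2571,.2475 .4481,.2571,.0499 .4481,.2571,.0199; python3 -c "
from h import *
s=shot('top','t18',(160,140,440,320),2.8)"
```

```text
[0.4481, 0.2571, 0.2475] slide [ -0.04  23.59 -11.07] rows 5.0
[0.4481, 0.2571, 0.0499] slide [1.976e+01 1.000e-02 2.000e-02] rows 4.0
[0.4481, 0.2571, 0.0199] slide [3. 0. 0.] rows 1.0
```

View pics/t18.png

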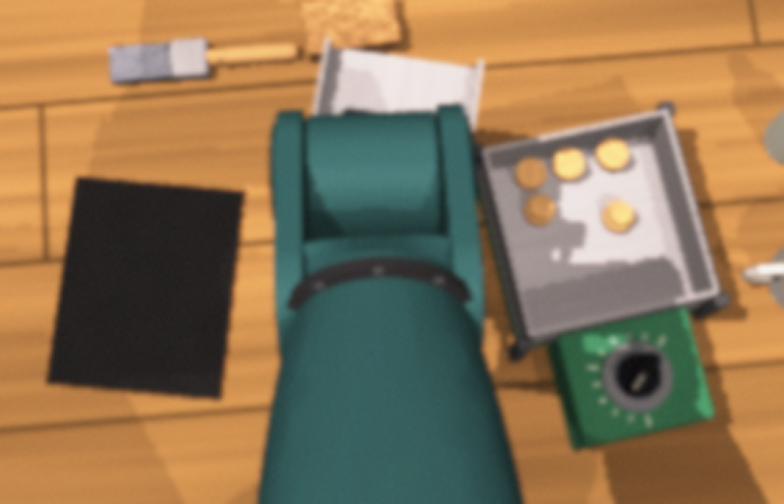

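All five blanks lie in the tub at crop (531,172), (569,163), (613,153), (540,209) and (619,214), and the mat is clear. I'm returning the tray.

>>> drive_tool(rows=[{"slide":[0,1.8,-0.85],"dr":[0,0,0],"claw":255},{"slide":[0,4.0,-1.87],"dr":[0,0,0],"claw":255},{"slide":[0,4.0,-1.87],"dr":[0,0,0],"claw":255},{"slide":[0,4.0,-1.87],"dr":[0,0,0],"claw":255},{"slide":[0,4.0,-1.87],"dr":[0,0,0],"claw":255},{"slide":[0,4.0,-1.87],"dr":[0,0,0],"claw":255},{"slide":[0,1.8,-0.87],"dr":[0,0,0],"claw":255},{"slide":[0,0,0],"dr":[0,0,0],"claw":255},{"slide":[4,0,0],"dr":[0,0,0],"claw":255},{"slide":[5,0,0],"dr":[0,0,0],"claw":255},{"slide":[5,0,0],"dr":[0,0,0],"claw":255},{"slide":[3,0,0],"dr":[0,0,0],"claw":255},{"slide":[2,0,0],"dr":[0,0,0],"claw":255},{"slide":[0,0,0],"dr":[0,0,0],"claw":255}])

```text
clock: 39.25
tcp_pos: [0.4477, 0.2558, 0.0562]
ee_rot: [[-0.003, 0.238, 0.971], [-0.001, 0.971, -0.238], [-1.0, -0.002, -0.002]]
contact_force: [0.9, -0.2, -2.6]
gripper_width: 0.0097
```

```bash
python3 go.py .4481,.2571,.0205
```

```text
[0.4481, 0.2571, 0.0205] slide [3.57 0.14 0.02] rows 1.0
```

>>> drive_tool(rows=[{"slide":[1.6,0.15,0],"dr":[0,0,0],"claw":255},{"slide":[1.0,0,0],"dr":[0,0,0],"claw":255},{"slide":[0.5,0,0],"dr":[0,0,0],"claw":255},{"slide":[0.3,0,0],"dr":[0,0,0],"claw":255},{"slide":[0.1,0,0],"dr":[0,0,0],"claw":255},{"slide":[0,0,0],"dr":[0,0,0],"claw":255},{"slide":[0,0,0],"dr":[0,0,0],"claw":255}])

```text
clock: 40.12
tcp_pos: [0.4488, 0.2585, 0.0226]
ee_rot: [[0.0, 0.238, 0.971], [0.0, 0.971, -0.238], [-1.0, 0.0, 0.0]]
contact_force: [0.3, -0.8, -3.0]
gripper_width: 0.0096
```

>>> drive_tool(rows=[{"slide":[0.15,0,0],"dr":[0,0,0],"claw":255},{"slide":[0,0,0],"dr":[0,0,0],"claw":255},{"slide":[0.1,0,0],"dr":[0,0,0],"claw":255},{"slide":[0,0,0],"dr":[0,0,0],"claw":255}])

```text
clock: 40.62
tcp_pos: [0.4488, 0.2585, 0.02]
ee_rot: [[0.0, 0.238, 0.971], [0.0, 0.971, -0.238], [-1.0, 0.0, 0.0]]
contact_force: [-1.2, 0.2, 0.9]
gripper_width: 0.0096
```

Down: the weight has come off. I'll release to 36 mm opening and rise straight up.

>>> drive_tool(rows=[{"slide":[0,0,0],"dr":[0,0,0],"claw":155},{"slide":[0,0,0],"dr":[0,0,0],"claw":155},{"slide":[0,0,0],"dr":[0,0,0],"claw":155},{"slide":[0,0,0],"dr":[0,0,0],"claw":155},{"slide":[-3,0,0],"dr":[0,0,0],"claw":155},{"slide":[-5,0,0],"dr":[0,0,0],"claw":155},{"slide":[-5,0,0],"dr":[0,0,0],"claw":155},{"slide":[-5,0,0],"dr":[0,0,0],"claw":155},{"slide":[0,-3,3],"dr":[0,0,0],"claw":155},{"slide":[0,-4,4],"dr":[0,0,0],"claw":155},{"slide":[0,-4,2],"dr":[0,0,0],"claw":155},{"slide":[0,-4,0],"dr":[0,0,0],"claw":155},{"slide":[0,-4,0],"dr":[0,0,0],"claw":155},{"slide":[0,-4,0],"dr":[0,0,0],"claw":155},{"slide":[0,0,0],"dr":[0,0,0],"claw":155}])

```text
clock: 42.5
tcp_pos: [0.4807, 0.0119, 0.1999]
ee_rot: [[-0.0, 0.241, 0.971], [-0.0, 0.971, -0.241], [-1.0, -0.0, -0.0]]
contact_force: [0.4, -0.3, 0.0]
gripper_width: 0.0359
```

```bash
python3 -c "
from h import *
s=shot('scene','s19',(150,130,420,290),2.9)
s=shot('top','t19',(160,140,440,320),2.8)
s=shot('top','t19d',(350,235,430,310),8)
s=shot('scene','s19d',(210,130,290,200),8)"
```

```text
(no output)
```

View pics/s19.png

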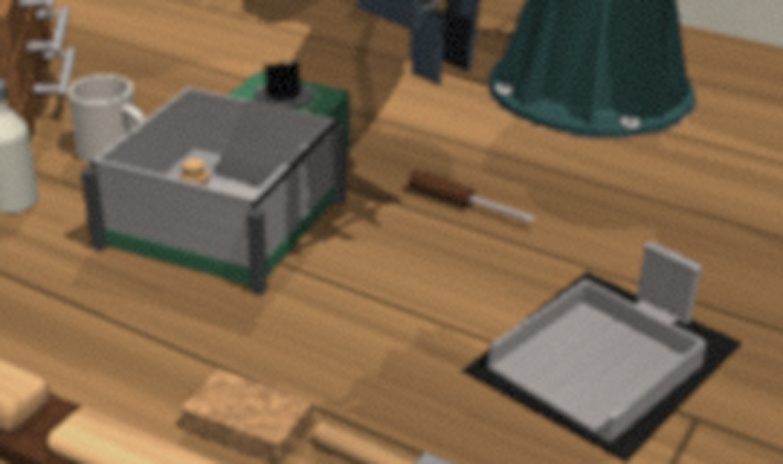

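View pics/t19.png

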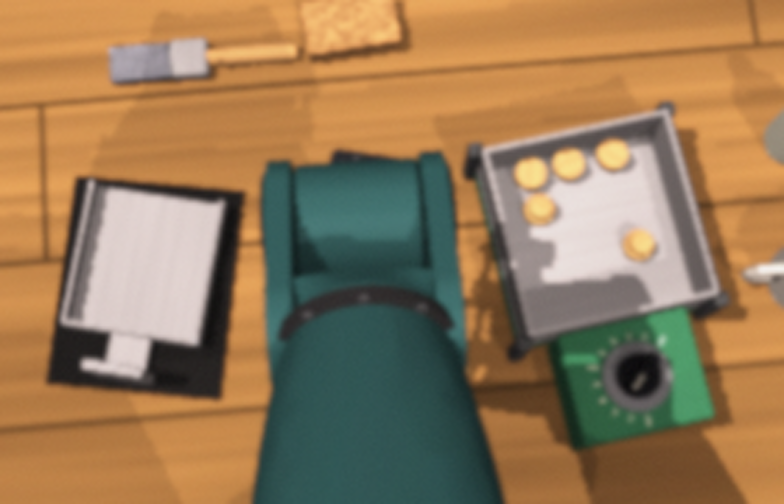

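View pics/t19d.png

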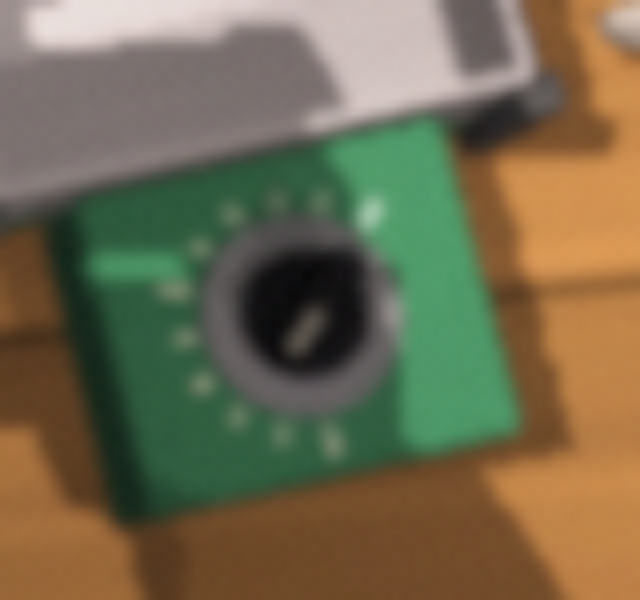

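View pics/s19d.png

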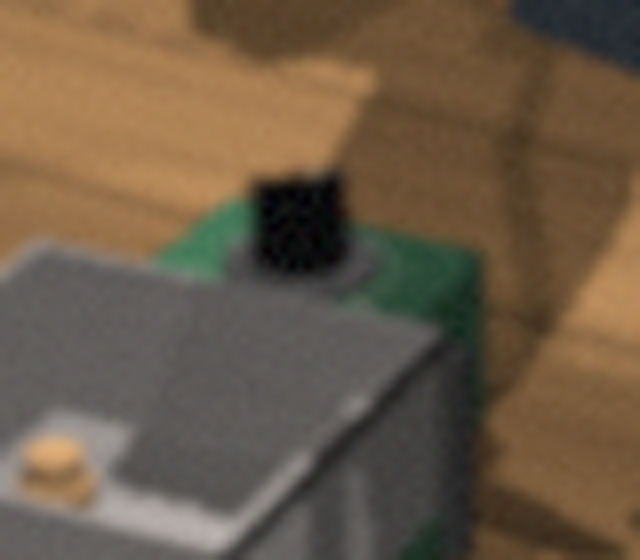

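The tray lies flat and empty on its mat. One blank in the tub has shifted to crop (638,243), which is the announced knock, and it is still inside. The dial pointer runs from crop (322,308) to (292,352). Now measure the dial.

```bash
cat > d.py <<'E'
from h import *
q=lambda c:((c[0]+.5)/8-.5+350,(c[1]+.5)/8-.5+235)
ang=lambda d: np.degrees(np.arctan2(d[1],d[0]))
a=onz("top",q((323,307)),.134);b=onz("top",q((292,351)),.134)
print("ptr ends",a.round(4),b.round(4),"yaw",ang(b-a), np.linalg.norm(b-a))
M=[(333,443),(283,436),(237,418),(203,384),(185,338),(173,290),(200,247),(233,214),(278,201),(321,201),(371,213)]
P=np.array([onz("top",q(m),.09)[:2] for m in M])
A=np.c_[2*P,np.ones(len(P))];s=np.linalg.lstsq(A,(P**2).sum(1),rcond=None)[0];c=s[:2];print("centre",c.round(4),"r",np.sqrt(s[2]+c@c))
th=[ang(p-c) for p in P];print(np.round(th,1))
print("disc c",onz("top",q((303,315)),.104).round(4))
# clockwise angle from mark0 dir
t0=np.mean([(t%360)+np.degrees(.4)*i for i,t in enumerate(th)]);print("zero dir",t0,"expected",187.45)
print("dial angle rad",np.radians(t0-ang(b-a)%360))
E
python3 d.py
python3 -c "
import cv2
from h import *
im=eyes.camera('top')[235:310,350:430]
g=cv2.resize(im,None,fx=10,fy=10,interpolation=cv2.INTER_CUBIC)
g=np.clip(g.astype(float)*2,0,255).astype(np.uint8)
cv2.imwrite('pics/t20.png',g[200:550,200:600,::-1])"
```

```text
ptr ends [ 0.3955 -0.2416  0.134 ] [ 0.3823 -0.2298  0.134 ] yaw 138.09615373078503 0.01770509690228751
centre [ 0.3964 -0.2435] r 0.041222936318305904
[-173.6  163.3  140.1  117.8   94.7   72.9   49.8   27.4    4.7  -16.3
  -40. ]
disc c [ 0.396  -0.2409  0.104 ]
zero dir 252.83890782390333 expected 187.45
dial angle rad 2.0026388517311147
```

View pics/t20.png

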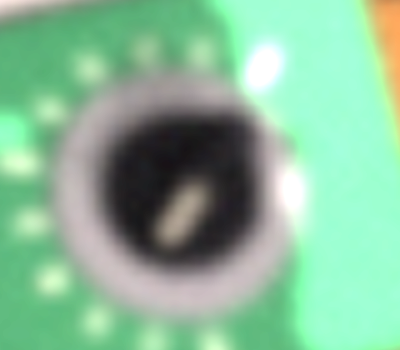

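>>> drive_tool(rows=[{"slide":[0,0,0],"dr":[-10.4,0,0],"claw":130},{"slide":[0,0,0],"dr":[-10.4,0,0],"claw":130},{"slide":[0,0,0],"dr":[-10.4,0,0],"claw":130},{"slide":[0,0,0],"dr":[-10.4,0,0],"claw":130},{"slide":[0,0,0],"dr":[-10.4,0,0],"claw":130},{"slide":[0,0,0],"dr":[-10.0,0,0],"claw":130},{"slide":[0,0,0],"dr":[0,0,0],"claw":130}], force=15)

```text
clock: 43.62
tcp_pos: [0.4814, 0.0142, 0.1998]
ee_rot: [[-0.0, -0.746, 0.666], [0.0, 0.666, 0.746], [-1.0, 0.0, -0.0]]
contact_force: [-0.4, 0.2, -0.3]
gripper_width: 0.0446
```

```bash
python3 go.py .3965,-.2428,.2; python3 -c "
from h import *
R=ctrl.get_state()['ee_rot'];print(np.degrees(np.arctan2(R[1][2],R[0][2])))"
```

```text
[0.3965, -0.2428, 0.2] slide [-2.000e-02 -1.080e+01 -2.482e+01] rows 5.0
48.2128242976317
```

>>> drive_tool(rows=[{"slide":[0,-1.8,-4.14],"dr":[0,0,0],"claw":130},{"slide":[0,-1.8,-4.14],"dr":[0,0,0],"claw":130},{"slide":[0,-1.8,-4.14],"dr":[0,0,0],"claw":130},{"slide":[0,-1.8,-4.14],"dr":[0,0,0],"claw":130},{"slide":[0,-1.8,-4.14],"dr":[0,0,0],"claw":130},{"slide":[0,-1.8,-4.12],"dr":[0,0,0],"claw":130},{"slide":[0,0,0],"dr":[0,0,0],"claw":130},{"slide":[4,0,0],"dr":[0,0,0],"claw":130},{"slide":[1.5,0,0],"dr":[0,0,0],"claw":130},{"slide":[0,0,0],"dr":[0,0,0],"claw":130},{"slide":[0,0,0],"dr":[0,0,0],"claw":130}])

```text
clock: 45.0
tcp_pos: [0.3971, -0.2435, 0.1458]
ee_rot: [[0.001, -0.746, 0.666], [-0.001, 0.666, 0.746], [-1.0, -0.001, 0.0]]
contact_force: [0.5, 0.4, 0.1]
gripper_width: 0.0449
```

```bash
python3 go.py .3965,-.2428,.089; python3 -c "
from h import *
s=shot('scene','s21',(210,100,300,190),7)"
```

```text
[0.3965, -0.2428, 0.089] slide [5.68 0.1  0.01] rows 1.0
```

View pics/s21.png

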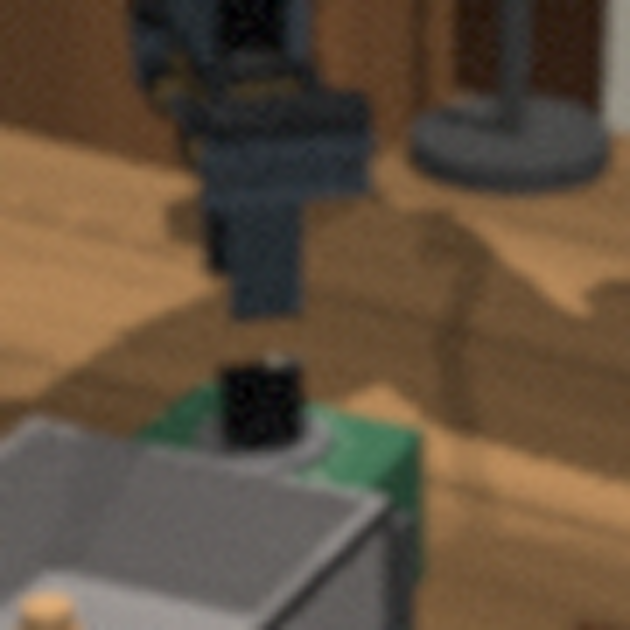

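The fingers are above the bar (crop 260,400) and in line. Descend and close lightly.

>>> drive_tool(rows=[{"slide":[2,0.1,0],"dr":[0,0,0],"claw":130},{"slide":[1.5,0,0],"dr":[0,0,0],"claw":130},{"slide":[1.0,0,0],"dr":[0,0,0],"claw":130},{"slide":[1.0,0,0],"dr":[0,0,0],"claw":130},{"slide":[0,0,0],"dr":[0,0,0],"claw":130},{"slide":[0,0,0],"dr":[0,0,0],"claw":130}])

```text
clock: 45.8
tcp_pos: [0.3958, -0.2429, 0.0901]
ee_rot: [[0.0, -0.746, 0.666], [-0.0, 0.666, 0.746], [-1.0, -0.0, 0.0]]
contact_force: [0.8, -1.1, 0.3]
gripper_width: 0.0447
```

>>> drive_tool(rows=[{"slide":[0,0,0],"dr":[0,0,0],"claw":200},{"slide":[0,0,0],"dr":[0,0,0],"claw":205},{"slide":[0,0,0],"dr":[0,0,0],"claw":225},{"slide":[0,0,0],"dr":[0,0,0],"claw":225},{"slide":[0,0,0],"dr":[0,0,0],"claw":225}])

```text
clock: 46.42
tcp_pos: [0.3969, -0.242, 0.0901]
ee_rot: [[0.002, -0.745, 0.667], [0.001, 0.667, 0.745], [-1.0, -0.001, 0.002]]
contact_force: [13.8, 14.0, -2.2]
gripper_width: 0.0138
```

```bash
python3 -c "
from h import *
s=ctrl.get_state();R=s['ee_rot'];print(np.degrees(np.arctan2(R[1][2],R[0][2])),s['contact_force'],s['wrist_torque'])
s=shot('scene','s22',(210,100,300,190),7)"
```

```text
48.1368664642324 [13.77666248 14.02991038 -2.15551142] [ 2.70497705 -2.34460107  0.02876875]
```

View pics/s22.png

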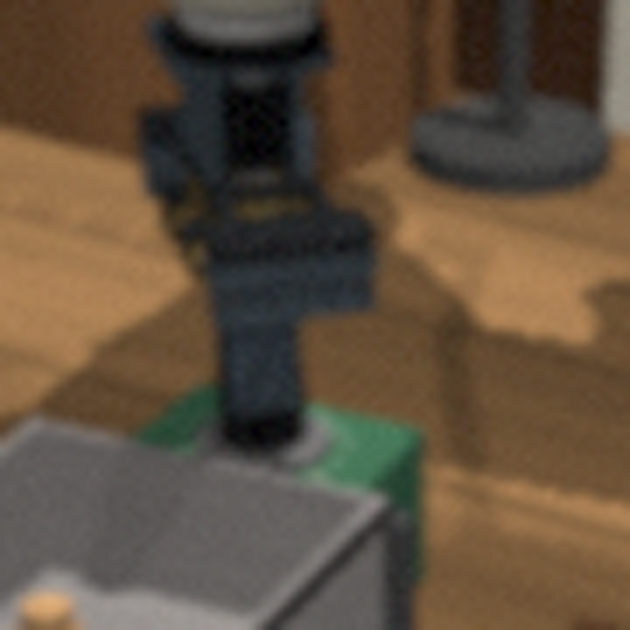

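Gripped on the bar at 13.8 mm. Centre the tool by +1.5 mm along the jaws to ease the side force, then turn clockwise.

>>> drive_tool(rows=[{"slide":[0,0,0.15],"dr":[0,0,0],"claw":225},{"slide":[0,0,0],"dr":[3,0,0],"claw":225},{"slide":[0,0,0],"dr":[5,0,0],"claw":225},{"slide":[0,0,0],"dr":[5,0,0],"claw":225},{"slide":[0,0,0],"dr":[0,0,0],"claw":225}])

```text
clock: 47.1
tcp_pos: [0.3968, -0.2419, 0.0901]
ee_rot: [[0.0, -0.577, 0.817], [-0.0, 0.817, 0.577], [-1.0, -0.001, 0.0]]
contact_force: [-0.4, -0.3, 2.6]
gripper_width: 0.0138
```

>>> drive_tool(rows=[{"slide":[0,0,0],"dr":[5,0,0],"claw":225},{"slide":[0,0,0],"dr":[5,0,0],"claw":225},{"slide":[0,0,0],"dr":[5,0,0],"claw":225},{"slide":[0,0,0],"dr":[5,0,0],"claw":225},{"slide":[0,0,0],"dr":[5,0,0],"claw":225},{"slide":[0,0,0],"dr":[4.3,0,0],"claw":225},{"slide":[0,0,0],"dr":[0,0,0],"claw":225},{"slide":[0,0,0],"dr":[0,0,0],"claw":225}])

```text
clock: 48.1
tcp_pos: [0.3964, -0.242, 0.09]
ee_rot: [[-0.001, -0.106, 0.994], [-0.001, 0.994, 0.106], [-1.0, -0.0, -0.001]]
contact_force: [-4.8, -3.8, 4.5]
gripper_width: 0.0141
```

```bash
python3 -c "
from h import *
s=ctrl.get_state();R=s['ee_rot'];print(np.degrees(np.arctan2(R[1][2],R[0][2])),s['contact_force'],s['wrist_torque'])"
```

```text
6.069790627285974 [-4.79636114 -3.83320119  4.48891209] [-0.85570458  0.93145599 -0.05373839]
```

>>> drive_tool(rows=[{"slide":[0,0,0],"dr":[0.3,0,0],"claw":225},{"slide":[0,0,0],"dr":[0,0,0],"claw":200},{"slide":[0,0,0],"dr":[0,0,0],"claw":130},{"slide":[0,0,0],"dr":[0,0,0],"claw":130},{"slide":[0,0,0],"dr":[0,0,0],"claw":130},{"slide":[-3,0,0],"dr":[0,0,0],"claw":130},{"slide":[-5,0,0],"dr":[0,0,0],"claw":130},{"slide":[-4,0,0],"dr":[0,0,0],"claw":130},{"slide":[0,3,3],"dr":[0,0,0],"claw":130},{"slide":[0,5,3],"dr":[0,0,0],"claw":130},{"slide":[0,5,2],"dr":[0,0,0],"claw":130},{"slide":[0,5,1],"dr":[0,0,0],"claw":130},{"slide":[0,5,0],"dr":[0,0,0],"claw":130},{"slide":[0,3,0],"dr":[0,0,0],"claw":130},{"slide":[0,0,0],"dr":[0,0,0],"claw":130},{"slide":[0,0,0],"dr":[0,0,0],"claw":130}])

```text
clock: 50.1
tcp_pos: [0.4608, 0.0256, 0.2099]
ee_rot: [[0.0, -0.098, 0.995], [-0.0, 0.995, 0.098], [-1.0, -0.0, 0.0]]
contact_force: [-0.4, -0.1, 0.5]
gripper_width: 0.0446
```

```bash
python3 -c "
from h import *
s=shot('top','t23d',(350,235,430,310),8)
s=shot('top','t23'); s=shot('scene','s23')"
```

```text
(no output)
```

View pics/t23d.png

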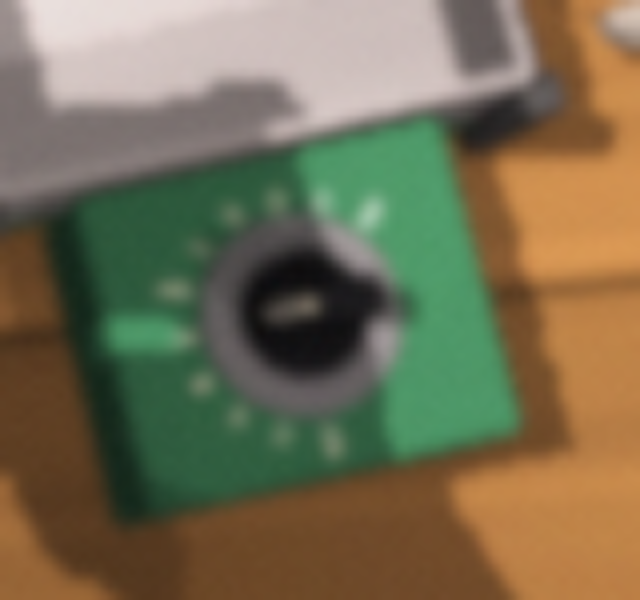

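View pics/t23.png

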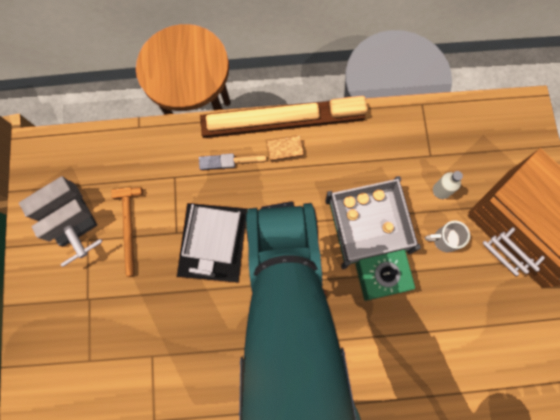

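View pics/s23.png

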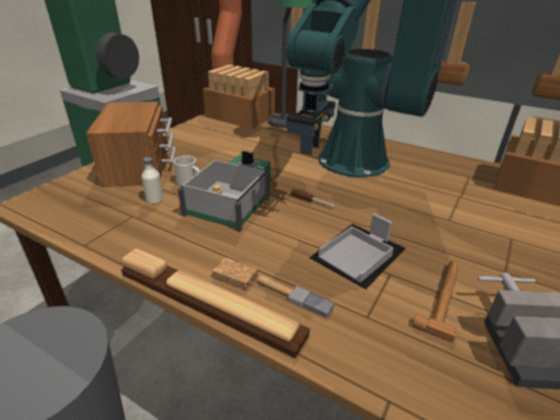

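```bash
python3 -c "
from h import *
im=cv2.imread('pics/t23d.png').astype(int)
sub=im[270:350,245:335].min(2)
ys,xs=np.nonzero(sub>105)
m=np.zeros_like(sub,np.uint8);m[ys,xs]=255
n,l,st,ce=cv2.connectedComponentsWithStats(m)
k=1+np.argmin([abs(c[0]-45)+abs(c[1]-40) for c in ce[1:]]);yy,xx=np.nonzero(l==k)
vx,vy,x0,y0=cv2.fitLine(np.c_[xx,yy].astype(np.float32),cv2.DIST_L2,0,.01,.01).ravel()
print(st[k],x0+245,y0+270,vx,vy)
q=lambda c:((c[0]+.5)/8-.5+350,(c[1]+.5)/8-.5+235)
if vx>0: vx,vy=-vx,-vy
a=onz('top',q((x0+245,y0+270)),.134);b=onz('top',q((x0+245+25*vx,y0+270+25*vy)),.134)
d=b-a;y=np.degrees(np.arctan2(d[1],d[0]));print(y,'dial',np.radians(187.45-y))
"
```

```text
Traceback (most recent call last):
ValueError: attempt to get argmin of an empty sequence
```

```bash
python3 -c "
from h import *
im=cv2.imread('pics/t23d.png').astype(int)
sub=im[285:335,252:328].min(2);print(sub.max())
for th in (.5,.6,.7):
  m=(sub>th*sub.max()).astype(np.uint8)
  n,l,st,ce=cv2.connectedComponentsWithStats(m);k=1+np.argmax(st[1:,4]);yy,xx=np.nonzero(l==k)
  vx,vy,x0,y0=cv2.fitLine(np.c_[xx,yy].astype(np.float32),cv2.DIST_L2,0,.01,.01).ravel()
  q=lambda c:((c[0]+.5)/8-.5+350,(c[1]+.5)/8-.5+235)
  if vx>0: vx,vy=-vx,-vy
  a=onz('top',q((x0+252,y0+285)),.134);b=onz('top',q((x0+252+25*vx,y0+285+25*vy)),.134)
  d=b-a;y=np.degrees(np.arctan2(d[1],d[0]));print(st[k],y,'dial',np.radians(187.45-y))
"
```

```text
85
[  14    7   58   32 1347] 97.9767060997562 dial 1.561603571163813
[ 17   9  52  27 970] 97.63303553097752 dial 1.5676017541312026
[ 22  11  45  22 669] 96.43882840855045 dial 1.588444600368322
```

The dial reads 1.56–1.59 rad by image and about 1.60 by the wrist angle. The tray is flat and empty on its mat, all five blanks are in the tub, and the bystanders haven't moved.

```bash
python3 -c "
from cell import ctrl
print(ctrl.finish_job(), ctrl.get_state()['clock'])"
```

```text
the job is handed in; nothing more can be done
the job is handed in; nothing more can be done
```

The job is done and handed in at about 50 s of the 200 s allowed. I put the four strays on the tray with the one already there and tipped all five blanks into the tub. I then laid the tray back on its mat and turned the dial to mark 4.

**Last checks:**
- **Blanks:** the top view shows all five in the tub. One shifted inside it, which I take to be the announced knock.
- **Tray:** it is empty and looks flat on its mat.
- **Dial:** the image reads 1.56–1.59 rad and the wrist angle at release gave about 1.60, so both agree with mark 4 (1.6).
- **Other things on the bench:** they look unmoved. I compared the pictures by eye and did not measure them.
- **Robot:** it stood clear of everything at hand-in.

**What disagreed or went wrong:** the fingertips were about 21 mm short of the reported TCP. My first grasp closed above the blank without touching it, and I allowed for the offset after that. Gripping the dial bar slightly off-centre gave a brief side force of about 20 N, which cleared after a 1.5 mm shift.

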